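# Stand a liner sheet in the bench vise

### The arm

A 6-joint arm with a two-finger parallel gripper is mounted at the origin on the work surface. World frame = base frame: x ahead of the robot, y to its left, z up, the work surface at z = 0. Lengths are in m, angles in rad, forces in N, time in s.
With the tool pointing down it reaches from about 0.325 to 0.9 m from the base axis. Payload 6.1 kg.
Tool frame: the origin (TCP) lies at the very end of the fingers, on their centre line; the grasp point (between the pads) lies 19 mm behind it; z points along the fingers, x is the direction in which the jaws open and shut, and the axes are right-handed (so a half turn about z gives the same grasp; the last joint's range is limited). The gripper opens to 87 mm and grips with 3 to 60 N. Pads are 19 mm wide; open, the fingers measure 117 mm over their backs; the gripper's body (75 mm by 190 mm) begins 51 mm behind the grasp point.
Start: joints at [-1.365, 0.22, 1.526, -0, 1.395, -0.126], TCP at [0.204, -0.591, 0.197] pointing down, gripper open.
Joint ranges: [-2.98, 2.98], [-0.91, 2.08], [0.09, 2.57], [-1.24, 4.39], [0.2, 2.65], [-2.68, 2.68]. Speed limits (rad/s): [2.57, 2.57, 3.01, 3.14, 3.14, 3.14].

### API

Orientations are given as [roll, pitch, yaw] about the fixed x, y, z axes, in that order (R = Rz(yaw) Ry(pitch) Rx(roll)).
In Python, from rig import env, eyes gives the robot as it stands.
- The arm moves only by the tool move_arm, never from a script. Its argument "series" is a list of rows, each an object of numbers: "claw": the finger opening in m, from 0 to 0.087; "x", "y", "z": the shift along the tool's x, y, z in m; "ax", "ay", "az": the turn, a rotation vector about the tool's x, y, z in rad. A call has 1 to 20 rows; each row is the pose to reach, as a shift and turn from the pose commanded when the call began, along the tool's axes at that moment; what a row does not reach only later rows make up. A row lasts 1/10 s, in which the tool goes at most 50 mm and 8.59 degrees, less where a joint would pass 70% of its speed; a pose out of reach is approached as far as the arm can. A call with a gripper value outside its range is refused whole. The fingers move at their own pace and stop on an object; "newtons" is the grip in N (left out, the last holds). Time passes only in rows, so rows that repeat a pose let the fingers close. It gives the time, the measured TCP pose, the force and the opening at its end, in the units of the state.
- env.sense(): the state, without advancing time (a new reading comes with each control period).
- eyes.get_image(name): name is "scene" or "top" or "wrist"; returns (picture, depth): 420x560x3 uint8, red, green, blue; 420x560 float32, m along the optical axis (not along the pixel's ray), 0 where there is no reading.
- eyes.camera_info(name): a dict with "fx", "fy", "cx", "cy" (pixels), "eye" and "orientation" of the camera in the world. Camera axes: x right, y up, looking along -z (the intrinsics and any distortion apply to the point x, -y, -z); pixel columns grow to the right and rows downward; lengths in m; the calibration is good to about 2 mm. A picture is of the moment at which its call begins: read the wrist's pose just before it. camera_info takes no time and is no camera call; for the wrist camera it gives the pose at the moment of the call.
- env.sign_off(): hands the job in, once; it reports no verdict.
The state is a dict: "t": time; "joint_positions": joint angles; "joint_vel": joint speeds; "tau": joint torques, N m; "tool_pos": TCP position; "tcp_rot": TCP orientation; "force": force on the tool from outside, world axes, zero at the start; "ft_torque": the same for the moment, N m; "opening": opening from 0.0 (shut) to 1.0 (fully open).
Only numpy, scipy, OpenCV 4.12 (cv2) and the standard library are available. Lean on these libraries where they do the work, as an engineer would, in place of code of your own. Each camera call takes 0.05 s, during which the arm holds its last target.

### The job

With the fingertips against the step on its face, slide the brown top sheet up the sloped rest until its thick high end sticks out well past the rest's high edge, then pinch that overhanging end and lift the sheet off, leaving the backing plate underneath on the rest. Stand the sheet on its thin end between the open vise jaws, lowering it until it touches the bottom before you let go, roughly centred along the jaws. Finally push the red plate so that the sliding jaw closes up against the sheet and keeps it upright, and leave the other bench items alone.

Things in the scene. Friction and masses are not known exactly. Their poses are not given: they have to be found in the camera images.
- rest: Fixed grey sloped rest, open underneath on four short legs. Origin: centre of its underside, on the bench; z up; x is the level direction in which the slope falls, from the high edge (robot side) to the low end. The top falls at 22 degrees and is 158 mm long down the slope, 130 mm wide, 12 mm thick; two 12 mm high stop tabs stand at its low end, 45 mm either side of the middle.
- rest_edge (a point): Middle of the high edge, on the sloping face: 120 mm above the bench, 70 mm to the -x side of the origin of the rest; axes as rest. A steel lip 3.5 mm high and 6 mm long lies along this edge and holds back the backing plate, but not the sheet above it.
- sheet: Loose brown phenolic liner sheet, 140 x 110 mm, 0.14 kg, on the backing plate. Origin: centre of its underside; x along its length, down the slope at the start; z out of its upper face. The low 50 mm (+x) is a paler ledge 4 mm thick; the rest is 8 mm thick, so a 4 mm step crosses the upper face at x = +20 mm. It starts 8 mm short of the high edge. Friction (about 0.6) holds it where it is left.
- sheet_high (a point): Middle of the sheet's thick end, the higher one at the start (its -x end), 2 mm above its underside plane.
- sheet_low (a point): Middle of the sheet's thin end, the lower one at the start (its +x end), half way through its 4 mm. A closed fingertip resting on the ledge can push against the step to slide the sheet up the slope (about 2 N, more if it presses down hard); plain rubbing on top tends to slip.
- backing: Loose aluminium plate, 140 x 110 x 5 mm, 0.2 kg, lying on the rest just under the brown sheet, between the lip and the stop tabs. Origin: centre of its underside, axes as the sheet's. It stays on the rest.
- vise: Fixed green cast-iron vise, foot 210 x 110 mm. Origin: centre of its underside; z up; x points from the sliding jaw (robot side) to the fixed jaw. Slot bottom between the jaws 50 mm above the bench; jaws 100 mm wide, tops at 95 mm. Fixed jaw face 30 mm on the +x side of the origin, a latch cover box behind it, 110 mm high. The bed reaches 105 mm to the -x side, at most 50 mm high.
- vise_face (a point): Point in the middle of the fixed jaw's face at the level of the slot bottom (50 mm above the bench); axes as vise, so between the jaws x is negative.
- jaw (a joint): Travel of the sliding jaw towards the fixed jaw (along the vise's +x), m: the gap between the jaw faces is 0.026 minus this value; 0.022 means closed on the 4 mm ledge of the sheet. It stays where it is left; pushing it takes about 3 to 5 N.
- push_plate (a point): Centre of the back (robot side, -x) face of the upright red push plate at the tail of the sliding jaw: 60 mm wide, 50 mm high, from 54 to 104 mm above the bench, 107 mm behind the sliding jaw's face; push it along the vise's +x.
- yoyo: Loose faded blue wooden yo-yo lying on its side face, 60 mm diameter, 40 mm high. Origin: centre of its underside. Bystander.
- bearing: Loose brass bearing ring, 64 mm diameter, 18 mm high. Origin: centre of its underside. Bystander.
- axle: Loose steel axle 110 mm long with two square nuts, 22 mm high, lying along its x. Origin: centre of its underside. Bystander.
- handle: Loose dark bakelite tool handle with a brass ferrule, about 105 mm long and 26 mm thick, lying along its x. Origin: underside near its middle. Bystander.
Mind the look-alikes: they are no part of the job. Several things have the shape of the sheet; the one meant has the colours described above.

How it is judged:
On the way, in this order (a step that is already met when the one before it is completed fails the run):
1. the sheet lies on the slope with its high end at least 18 mm past the rest's high edge (x of sheet_high in the frame of rest_edge below -0.018 m and angle between the z axis of sheet and the z axis of backing, either way round below 0.1 rad and distance between sheet and backing below 0.1 m), for 0.2 s.
2. the sheet is pinched by the fingers and lifted clear of the rest and the backing plate (contact force between sheet and the fingers above 0.5 N and contact force between sheet and rest below 0.05 N and contact force between sheet and backing below 0.05 N), for 0.2 s.
3. still held in the fingers, the sheet stands on the bottom between the open jaws (z of sheet_low in the frame of vise_face between -0.008 and 0.008 m and x of sheet_low in the frame of vise_face between -0.026 and 0.001 m and y of sheet_low in the frame of vise_face between -0.025 and 0.025 m and contact force between sheet and the fingers above 0.3 N and value of joint jaw below 0.012 m), for 0.1 s.
At the end, for the whole second after the job is handed in: Released and at rest, the sheet stands on end on the slot bottom (8 mm) between the jaws, within 25 mm of their middle, upright within 0.08 rad, parallel to the jaws within 0.12 rad; the jaw gap is under 7.5 mm; backing plate still on the rest; bystanders moved under 20 mm (z of sheet_low in the frame of vise_face between -0.008 and 0.008 m and x of sheet_low in the frame of vise_face between -0.026 and 0.001 m and y of sheet_low in the frame of vise_face between -0.025 and 0.025 m and value of joint jaw above 0.0185 m and angle between the x axis of sheet and the z axis of vise, either way round below 0.08 rad and angle between the z axis of sheet and the x axis of vise, either way round below 0.12 rad and height (world z) of sheet_high above 0.15 m and linear speed of sheet below 0.02 m/s and distance between backing and rest below 0.125 m); the robot touches nothing.
It fails at once if the backing plate is moved more than 20 mm (distance of backing from where it was at the start of the episode above 0.02 m).
It fails at once if the yoyo is moved more than 20 mm (distance of yoyo from where it was at the start of the episode above 0.02 m).
It fails at once if the bearing is moved more than 20 mm (distance of bearing from where it was at the start of the episode above 0.02 m).
It fails at once if the axle is moved more than 20 mm (distance of axle from where it was at the start of the episode above 0.02 m).
It fails at once if the handle is moved more than 20 mm (distance of handle from where it was at the start of the episode above 0.02 m).
It also fails if it takes over 72 s, if anything falls off the work surface, if the arm or the gripper's body presses on something with over 40 N, if the wrist force passes 120 N, or if a joint passes its speed limit or range.

## Working session

There is one attempt and no reset: what is moved stays moved. The work goes in short steps, Python scripts to look and compute and a tool call to move; the robot and the scene stay as the last step left them, time stands still between calls to the robot, and variables do not carry over. Pictures are saved under pics/ and viewed, and the job is handed in when it is done.

Besides the shell and the picture viewer there is one more tool, called after "Request:" as a command line: name --argument value ..., lists and objects as JSON in quotes. move_arm: Moves the arm, as the interface text tells. Its arguments: {"type":"object","properties":{"series":{"type":"array"},"newtons":{"type":"number"}},"required":["series"]}

```bash
ls; mkdir -p pics
python3 - <<'E'
from rig import env, eyes
import cv2, numpy as np
s=env.sense(); print({k:np.round(v,4).tolist() for k,v in s.items()})
for n in ["scene","top","wrist"]:
    p,d=eyes.get_image(n); cv2.imwrite(f"pics/a_{n}.png",p[:,:,::-1]); np.save(f"pics/a_{n}_d.npy",d); np.save(f"pics/a_{n}_p.npy",p)
    print(n,eyes.camera_info(n), (d>0).mean())
E
```

```text
pics
{'t': 0.0, 'joint_positions': [-1.3651, 0.2212, 1.5276, -0.0, 1.3947, -0.1261], 'joint_vel': [-0.002, 0.0009, 0.0004, 0.0006, -0.0009, 0.0005], 'tau': [-0.0012, -49.4619, -38.7372, 0.0698, 0.0573, -0.0001], 'tool_pos': [0.2034, -0.5903, 0.1962], 'tcp_rot': [-3.1414, 0.0019, -1.239], 'force': [0.337, 0.7408, -0.3246], 'ft_torque': [-0.0272, 0.0071, -0.0093], 'opening': 0.9954}
scene {'fx': 458.2154913016912, 'fy': 458.2154913016912, 'cx': 279.00586362149124, 'cy': 213.41774693805502, 'eye': array([1.12993464, 0.66364699, 0.9339447 ]), 'orientation': array([0.81489479, 0.00871847, 2.42175189])} 0.9957568027210885
top {'fx': 440.5372823585458, 'fy': 440.5372823585458, 'cx': 280.01785853572, 'cy': 208.14816463905004, 'eye': array([0.35555792, 0.02389609, 1.18837466]), 'orientation': array([ 0.21722142, -0.00255305, -1.69321197])} 0.9959098639455782
wrist {'fx': 310.6901463322987, 'fy': 310.6901463322987, 'cx': 280.31949519339696, 'cy': 210.06885263099588, 'eye': array([ 0.26658722, -0.5674856 ,  0.38308218]), 'orientation': array([-0.25037293,  0.00165663, -1.23935408])} 0.9723724489795919
```

View pics/a_scene.png

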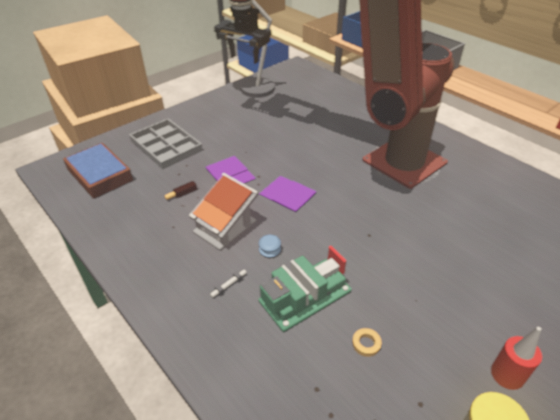

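View pics/a_top.png

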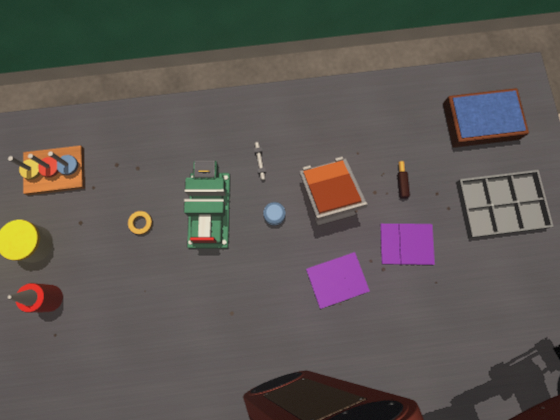

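View pics/a_wrist.png

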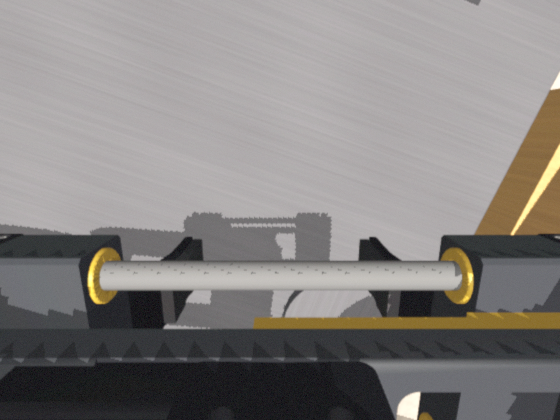

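```bash
cat > h.py <<'E'
import numpy as np, cv2
from scipy.spatial.transform import Rotation as R
def rpy(o): return R.from_euler('xyz',o).as_matrix()
def cloud(d,i):
    v,u=np.mgrid[:d.shape[0],:d.shape[1]].astype(float)
    P=np.stack([(u-i['cx'])/i['fx']*d,-(v-i['cy'])/i['fy']*d,-d],-1)
    return P@rpy(i['orientation']).T+i['eye']
def proj(p,i):
    c=(np.atleast_2d(p)-i['eye'])@rpy(i['orientation'])
    return np.stack([i['fx']*c[:,0]/-c[:,2]+i['cx'],-i['fy']*c[:,1]/-c[:,2]+i['cy']],-1)
E
cat > m.py <<'E'
from rig import env, eyes
from h import *
for n in ["scene","top"]:
    d=np.load(f"pics/a_{n}_d.npy"); p=np.load(f"pics/a_{n}_p.npy"); i=eyes.camera_info(n)
    W=cloud(d,i)
    hsv=cv2.cvtColor(p,cv2.COLOR_RGB2HSV)
    print(n)
    def masks():
        H,S,V=[hsv[:,:,k].astype(int) for k in range(3)]
        inb=(W[:,:,0]>0.3)&(W[:,:,0]<0.9)&(abs(W[:,:,1])<0.5)
        z=W[:,:,2]
        yield 'orange',(H<16)&(S>150)&(V>80)&inb&(z>0.04)
        yield 'green',(H>60)&(H<90)&(S>80)&inb&(z>-.02)
        yield 'blue',(H>95)&(H<120)&(S>60)&(z>0.005)&inb&(W[:,:,1]>-.2)
        yield 'high',(z>0.04)&inb
        yield 'brass',(H>12)&(H<28)&(S>100)&(z>0.005)&inb
        yield 'purple',(H>135)&(H<155)&(S>120)&inb
    for nm,m in masks():
        k,l,st,ce=cv2.connectedComponentsWithStats(m.astype(np.uint8))
        for j in range(1,k):
            if st[j,4]<60: continue
            P=W[l==j]; print(nm,st[j].tolist(),P.mean(0).round(3),'min',P.min(0).round(3),'max',P.max(0).round(3))
            if nm in('orange','high'):
                c=P-P.mean(0); w=np.linalg.svd(c,full_matrices=False); print('   normal',w[2][2].round(3),'sd',(w[1]/len(P)**.5).round(4))
    inb=(np.abs(W[:,:,2])<.015)&(W[:,:,0]>.3)&(W[:,:,0]<.8)&(abs(W[:,:,1])<.3); print('bench z',np.median(W[inb][:,2]))
E
python3 m.py
python3 - <<'E'
import cv2
p=cv2.imread('pics/a_top.png'); cv2.imwrite('pics/a_t2.png',cv2.resize(p[130:270,170:370],None,fx=4,fy=4,interpolation=cv2.INTER_CUBIC))
p=cv2.imread('pics/a_scene.png'); cv2.imwrite('pics/a_s2.png',cv2.resize(p[160:340,180:380],None,fx=3.3,fy=3.3,interpolation=cv2.INTER_CUBIC))
E
```

```text
scene
high [189, 173, 70, 66, 2413] [ 0.638 -0.135  0.094] min [ 0.55  -0.224  0.04 ] max [ 0.718 -0.072  0.13 ]
   normal [0.377 0.156 0.913] sd [0.0455 0.038  0.0099]
high [260, 246, 87, 71, 3308] [0.652 0.192 0.081] min [0.535 0.128 0.04 ] max [0.749 0.236 0.113]
   normal [ 0.056 -0.327 -0.943] sd [0.0636 0.0273 0.0158]
brass [353, 329, 28, 27, 429] [0.624 0.373 0.015] min [0.592 0.341 0.005] max [0.653 0.404 0.022]
bench z -0.001446752741887547
top
orange [304, 161, 57, 52, 1882] [ 0.632 -0.144  0.11 ] min [ 0.356 -0.207  0.067] max [0.71  0.024 1.188]
   normal [ 0.731 -0.582  0.357] sd [0.0941 0.0337 0.0288]
orange [190, 237, 24, 4, 81] [0.541 0.196 0.097] min [0.533 0.166 0.046] max [0.556 0.23  0.109]
   normal [-0.964  0.12  -0.238] sd [0.0207 0.015  0.0019]
green [186, 162, 44, 31, 502] [0.686 0.166 0.094] min [0.356 0.024 0.01 ] max [0.737 0.225 1.188]
green [221, 195, 8, 53, 169] [0.585 0.14  0.017] min [0.524 0.127 0.01 ] max [0.666 0.159 0.064]
green [185, 202, 39, 11, 420] [0.621 0.184 0.096] min [0.602 0.135 0.088] max [0.64  0.232 0.103]
green [188, 216, 10, 24, 156
[... 387 characters left out ...]
08 -0.6    0.372] sd [0.0964 0.0403 0.0349]
high [184, 161, 42, 83, 2765] [0.636 0.179 0.086] min [0.356 0.024 0.041] max [0.743 0.235 1.188]
   normal [-0.085 -0.982 -0.166] sd [0.0677 0.057  0.0259]
high [266, 203, 19, 20, 112] [0.592 0.004 0.062] min [ 0.356 -0.019  0.04 ] max [0.622 0.029 1.188]
   normal [-0.511 -0.854 -0.093] sd [0.1552 0.0114 0.01  ]
brass [128, 211, 24, 24, 318] [0.618 0.37  0.017] min [0.586 0.339 0.007] max [0.651 0.404 0.024]
purple [381, 224, 53, 41, 2089] [ 0.474 -0.337  0.012] min [ 0.356 -0.413 -0.005] max [0.537 0.024 1.188]
purple [307, 253, 62, 56, 2152] [ 0.402 -0.137  0.012] min [ 0.336 -0.216 -0.003] max [0.468 0.024 1.188]
bench z 0.00010657597130525609
```

View pics/a_t2.png

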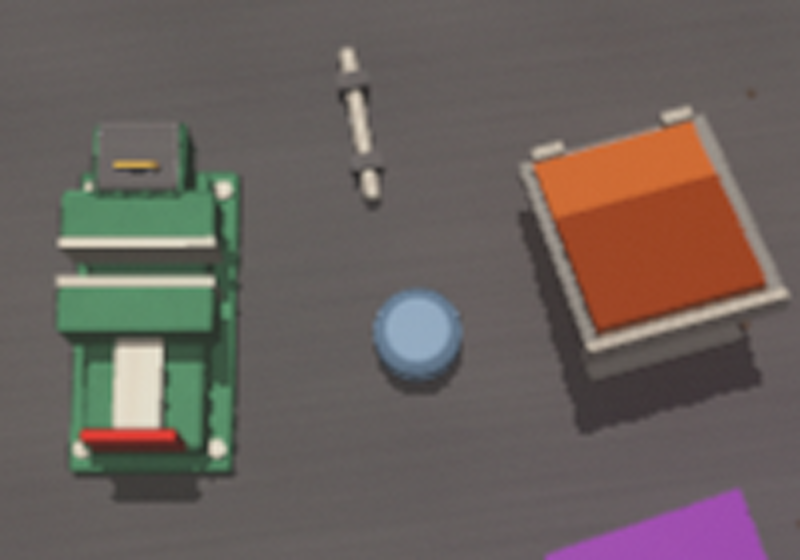

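View pics/a_s2.png

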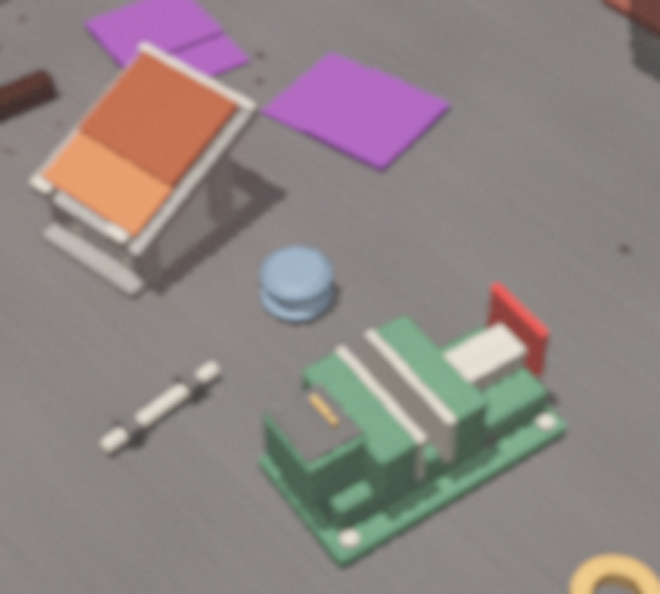

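```bash
cat > m2.py <<'E'
from rig import env, eyes
from h import *
for n,pts in [("scene",[(236,190),(208,218),(266,268)]),("top",[(330,200),(325,174),(205,182),(205,208)])]:
    d=np.load(f"pics/a_{n}_d.npy"); p=np.load(f"pics/a_{n}_p.npy"); i=eyes.camera_info(n)
    W=cloud(d,i); hsv=cv2.cvtColor(p,cv2.COLOR_RGB2HSV)
    print(n,[(hsv[v,u].tolist(),W[v,u].round(3).tolist()) for u,v in pts])
    H,S,V=[hsv[:,:,k].astype(int) for k in range(3)]
    g=(d>0)&(W[:,:,0]>.5)&(W[:,:,0]<.75)&(W[:,:,1]>-.25)&(W[:,:,1]<-.05)&(W[:,:,2]>.04)
    m=g&((H<16)|(H>175))&(S>100)
    thick=cv2.erode((m).astype(np.uint8),np.ones((3,3)))>0
    split=230 if n=='top' else 220
    Vs=V[thick]; t,_=cv2.threshold(Vs.astype(np.uint8).reshape(-1,1),0,255,cv2.THRESH_OTSU); print('otsu',t)
    for nm,mm in(('thick',m&(V<=t)),('ledge',m&(V>t))):
        mu=cv2.morphologyEx(mm.astype(np.uint8),cv2.MORPH_OPEN,np.ones((3,3)))
        P=W[cv2.erode(mu,np.ones((3,3)))>0]
        c=P.mean(0); nn=np.linalg.svd(P-c,full_matrices=False)[2][2]; nn*=np.sign(nn[2])
        print(nm,len(P),'c',c.round(4),'n',nn.round(4),'tilt',np.degrees(np.arccos(nn[2])).round(2),'az',np.degrees(np.arctan2(nn[1],nn[0])).round(2))
        # edges: rays to plane (known tilt 22)
        cs=max(cv2.findContours(mu,cv2.RETR_EXTERNAL,cv2.CHAIN_APPROX_NONE)[0],key=cv2.contourArea)[:,0,:].astype(float)
        r=np.stack([(cs[:,0]-i['cx'])/i['fx'],-(cs[:,1]-i['cy'])/i['fy'],-np.ones(len(cs))],-1)@rpy(i['orientation']).T
        Q=i['eye']+r*(((c-i['eye'])@nn)/(r@nn))[:,None]
        ex=np.array([nn[2]*nn[0]/np.hypot(nn[0],nn[1]),nn[2]*nn[1]/np.hypot(nn[0],nn[1]),-np.hypot(nn[0],nn[1])]); ey=np.cross(nn,ex)
        q=np.stack([(Q-c)@ex,(Q-c)@ey],-1).astype(np.float32)
        rc=cv2.minAreaRect(q); b=cv2.boxPoints(rc); 
        B=c+b[:,:1]*ex+b[:,1:]*ey
        print('   size',np.round(rc[1],4),'ang',round(rc[2],2)); print(B.round(4))
        print('   edge azimuths',[np.degrees(np.arctan2(*(B[(k+1)%4]-B[k])[[1,0]])).round(2) for k in range(4)])
E
python3 m2.py
```

```text
scene [([8, 148, 197], [0.591, -0.141, 0.118]), ([12, 133, 232], [0.691, -0.14, 0.076]), ([9, 13, 142], [0.646, 0.048, -0.001])]
otsu 213.0
thick 830 c [ 0.6176 -0.1454  0.1089] n [0.3646 0.0499 0.9298] tilt 21.59 az 7.8
   size [0.0898 0.1123] ang 0.16
[[ 0.5681 -0.0978  0.1258]
 [ 0.5836 -0.209   0.1256]
 [ 0.6663 -0.1975  0.0926]
 [ 0.6508 -0.0862  0.0927]]
   edge azimuths [np.float64(-82.05), np.float64(7.97), np.float64(97.95), np.float64(-172.03)]
ledge 412 c [ 0.6785 -0.1399  0.0799] n [0.3466 0.06   0.9361] tilt 20.6 az 9.82
   size [0.1057 0.048 ] ang 89.32
[[ 0.6642 -0.196   0.0888]
 [ 0.7086 -0.1889  0.0719]
 [ 0.6917 -0.0845  0.0715]
 [ 0.6473 -0.0916  0.0884]]
   edge azimuths [np.float64(9.09), np.float64(99.18), np.float64(-170.91), np.float64(-80.82)]
top [([8, 194, 159], [0.595, -0.134, 0.119]), ([11, 191, 206], [0.673, -0.136, 0.086]), ([69, 97, 139], [0.687, 0.175, 0.094]), ([69, 94, 141], [0.617, 0.18, 0.099])]
otsu 179.0
thick 1090 c [ 0.6117 -0.1489  0.1133] n [0.372  0.058  0.9264] tilt 22.12 az 8.86
   size [0.0941 0.111 ] ang 0.03
[[ 0.5624 -0.1007  0.1301]
 [ 0.5796 -0.2104  0.1301]
 [ 0.6657 -0.1969  0.0946]
 [ 0.6486 -0.0872  0.0946]]
   edge azimuths [np.float64(-81.11), np.float64(8.9), np.float64(98.89), np.float64(-171.1)]
ledge 438 c [ 0.6803 -0.1408  0.0812] n [0.3906 0.0557 0.9189] tilt 23.24 az 8.11
   size [0.0481 0.1089] ang 0.98
[[ 0.6499 -0.0895  0.091 ]
 [ 0.667  -0.1971  0.0903]
 [ 0.7106 -0.19    0.0713]
 [ 0.6935 -0.0825  0.072 ]]
   edge azimuths [np.float64(-80.98), np.float64(9.18), np.float64(99.02), np.float64(-170.82)]
```

```bash
cat > m3.py <<'E'
from rig import env, eyes
from h import *
def pln(u,v,i,z):
    r=np.array([(u-i['cx'])/i['fx'],-(v-i['cy'])/i['fy'],-1])@rpy(i['orientation']).T
    return i['eye']+r*((z-i['eye'][2])/r[2])
for n in ["scene","top"]:
    d=np.load(f"pics/a_{n}_d.npy"); p=np.load(f"pics/a_{n}_p.npy"); i=eyes.camera_info(n)
    W=cloud(d,i); hsv=cv2.cvtColor(p,cv2.COLOR_RGB2HSV); H,S,V=[hsv[:,:,k].astype(int) for k in range(3)]
    x,y,z=W[:,:,0],W[:,:,1],W[:,:,2]
    box=(d>0)&(x>.5)&(x<.78)&(y>.1)&(y<.26)
    white=box&(S<60)&(V>140)&(z>.08)
    red=box&((H<8)|(H>172))&(S>120)&(z>.05)
    top=box&(abs(z-.0965)<.006)&(x>.59)
    for nm,m,zz in(('white',white,.095),('red',red,None),('jawtops',top,.095)):
        k,l,st,ce=cv2.connectedComponentsWithStats(m.astype(np.uint8))
        for j in range(1,k):
            if st[j,4]<25: continue
            P=W[l==j]; 
            if zz: 
                vu=np.argwhere(l==j); P=np.array([pln(b,a,i,zz) for a,b in vu])
            rc=cv2.minAreaRect(P[:,:2].astype(np.float32)); b=cv2.boxPoints(rc)
            print(n,nm,st[j].tolist(),'mean',P.mean(0).round(4),'z',P[:,2].min().round(3),P[:,2].max().round(3),'rect c',np.round(rc[0],4),'size',np.round(rc[1],4),'ang',round(rc[2],2))
            print('   ',b.round(4).tolist())
E
python3 m3.py
```

```text
scene white [291, 256, 28, 33, 241] mean [0.638  0.1813 0.095 ] z 0.095 0.095 rect c [0.629  0.1847] size [0.1006 0.0394] ang 82.96
    [[0.6032999753952026, 0.1371999979019165], [0.6424000263214111, 0.13230000436306], [0.654699981212616, 0.2321999967098236], [0.6155999898910522, 0.2370000034570694]]
scene white [281, 265, 29, 30, 159] mean [0.6689 0.1826 0.095 ] z 0.095 0.095 rect c [0.6688 0.1816] size [0.1007 0.0105] ang 83.12
    [[0.6575999855995178, 0.13230000436306], [0.6679999828338623, 0.13099999725818634], [0.6801000237464905, 0.23090000450611115], [0.6696000099182129, 0.2321999967098236]]
scene white [313, 267, 13, 12, 33] mean [0.6126 0.2028 0.095 ] z 0.095 0.095 rect c [0.6129 0.2037] size [0.0422 0.0038] ang 84.17
    [[0.6087999939918518, 0.18289999663829803], [0.6126000285148621, 0.18250000476837158], [0.6169000267982483, 0.22450000047683716], [0.613099992275238, 0.2249000072479248]]
scene white [275, 275, 15, 16, 47] mean [0.6966 0.1669 0.095 ] z 0.095 0.095 rect c [0.6988 0.1683] size [0.0527 0.0119] ang 80.81
    [[0.6887000203132629, 0.14319999516010284], [0.70050
[... 1870 characters left out ...]
5], [0.5565000176429749, 0.22990000247955322], [0.5401999950408936, 0.23229999840259552]]
top jawtops [185, 161, 40, 32, 662] mean [0.6864 0.1748 0.095 ] z 0.095 0.095 rect c [0.7016 0.1736] size [0.1    0.0833] ang 83.02
    [[0.65420001745224, 0.1289999932050705], [0.7368999719619751, 0.11890000104904175], [0.7490000128746033, 0.21809999644756317], [0.6664000153541565, 0.22830000519752502]]
top jawtops [184, 199, 40, 15, 564] mean [0.6235 0.1826 0.095 ] z 0.095 0.095 rect c [0.6239 0.1837] size [0.099  0.0365] ang 83.02
    [[0.5997999906539917, 0.13680000603199005], [0.6359999775886536, 0.13230000436306], [0.6481000185012817, 0.2305999994277954], [0.6118000149726868, 0.23510000109672546]]
```

```bash
cat >> h.py <<'E'
def plan(s,p,Rt):
    """shift and rotvec in the tool frame from measured pose s to p,Rt"""
    R0=rpy(s['tcp_rot']); sh=R0.T@(np.asarray(p)-s['tool_pos']); rv=R.from_matrix(R0.T@Rt).as_rotvec()
    return sh.round(4),rv.round(4)
yr=np.radians(8.6); a=np.radians(22)
E1=np.array([np.cos(yr),np.sin(yr),0]); EY=np.array([-np.sin(yr),np.cos(yr),0])
DS=np.cos(a)*E1-np.sin(a)*np.array([0,0,1]); N=np.sin(a)*E1+np.cos(a)*np.array([0,0,1])
def frame(x,z): 
    x=np.asarray(x,float);z=np.asarray(z,float); return np.stack([x,np.cross(z,x),z],1)
E
python3 - <<'E'
from h import *
from rig import env
s=env.sense()
print(plan(s,[.688,-.138,.20],frame(-EY,-N)))
E
```

```text
(array([-0.2699, -0.6055, -0.003 ]), array([-0.383 , -0.0334,  0.1797]))
```

Request:
move_arm --series '[{"claw":0,"x":-0.27,"y":-0.605,"z":-0.003,"ax":-0.383,"ay":-0.033,"az":0.18},{"claw":0,"x":-0.27,"y":-0.605,"z":-0.003,"ax":-0.383,"ay":-0.033,"az":0.18},{"claw":0,"x":-0.27,"y":-0.605,"z":-0.003,"ax":-0.383,"ay":-0.033,"az":0.18},{"claw":0,"x":-0.27,"y":-0.605,"z":-0.003,"ax":-0.383,"ay":-0.033,"az":0.18},{"claw":0,"x":-0.27,"y":-0.605,"z":-0.003,"ax":-0.383,"ay":-0.033,"az":0.18},{"claw":0,"x":-0.27,"y":-0.605,"z":-0.003,"ax":-0.383,"ay":-0.033,"az":0.18},{"claw":0,"x":-0.27,"y":-0.605,"z":-0.003,"ax":-0.383,"ay":-0.033,"az":0.18},{"claw":0,"x":-0.27,"y":-0.605,"z":-0.003,"ax":-0.383,"ay":-0.033,"az":0.18},{"claw":0,"x":-0.27,"y":-0.605,"z":-0.003,"ax":-0.383,"ay":-0.033,"az":0.18},{"claw":0,"x":-0.27,"y":-0.605,"z":-0.003,"ax":-0.383,"ay":-0.033,"az":0.18},{"claw":0,"x":-0.27,"y":-0.605,"z":-0.003,"ax":-0.383,"ay":-0.033,"az":0.18},{"claw":0,"x":-0.27,"y":-0.605,"z":-0.003,"ax":-0.383,"ay":-0.033,"az":0.18},{"claw":0,"x":-0.27,"y":-0.605,"z":-0.003,"ax":-0.383,"ay":-0.033,"az":0.18},{"claw":0,"x":-0.27,"y":-0.605,"z":-0.003,"ax":-0.383,"ay":-0.033,"az":0.18},{"claw":0,"x":-0.27,"y":-0.605,"z":-0.003,"ax":-0.383,"ay":-0.033,"az":0.18},{"claw":0,"x":-0.27,"y":-0.605,"z":-0.003,"ax":-0.383,"ay":-0.033,"az":0.18},{"claw":0,"x":-0.27,"y":-0.605,"z":-0.003,"ax":-0.383,"ay":-0.033,"az":0.18}]'

```text
t: 1.85
tool_pos: [0.6868, -0.1397, 0.2002]
tcp_rot: [2.757, -0.002, -1.422]
force: [0.4, -0.9, -0.0]
opening: 0.004
```

```bash
cat > snap.py <<'E'
import sys
from rig import env, eyes
import cv2, numpy as np, pickle
tag=sys.argv[1]
for n in sys.argv[2:]:
    i=eyes.camera_info(n); p,d=eyes.get_image(n); cv2.imwrite(f"pics/{tag}_{n}.png",p[:,:,::-1]); pickle.dump((p,d,i),open(f"pics/{tag}_{n}.pkl","wb"))
s=env.sense(); print({k:np.round(v,4).tolist() for k,v in s.items() if k in('t','joint_positions','tool_pos','tcp_rot','force','opening')})
E
python3 snap.py b wrist scene
```

```text
{'t': 1.95, 'joint_positions': [-0.2382, 0.755, 0.8463, -0.1514, 1.8942, 1.1625], 'tool_pos': [0.6869, -0.14, 0.2007], 'tcp_rot': [2.7576, -0.0021, -1.4228], 'force': [-0.7905, 0.5903, 1.1667], 'opening': 0.0066}
```

View pics/b_wrist.png

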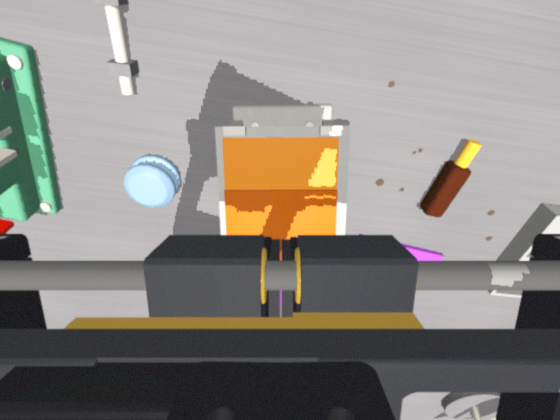

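View pics/b_scene.png

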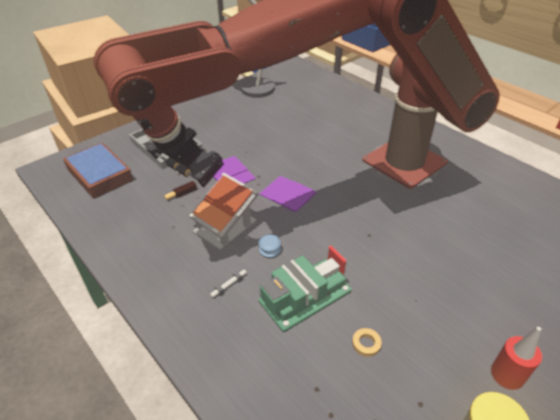

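```bash
cat > m4.py <<'E'
from h import *
import pickle
p,d,i=pickle.load(open('pics/b_wrist.pkl','rb'))
W=cloud(d,i); hsv=cv2.cvtColor(p,cv2.COLOR_RGB2HSV)
def onpl(u,v,c,n):
    r=np.array([(u-i['cx'])/i['fx'],-(v-i['cy'])/i['fy'],-1])@rpy(i['orientation']).T
    return i['eye']+r*(((c-i['eye'])@n)/(r@n))
H,S,V=[hsv[:,:,k].astype(int) for k in range(3)]
m=((H<16)|(H>175))&(S>140)&(d>0); m[:, :200]=0; m[:,345:]=0; m[235:]=0
led=m.copy(); led[187:]=0; th=m.copy(); th[:193]=0
for nm,mm in(('ledge',led),('thick',th)):
    mm=cv2.erode(mm.astype(np.uint8),np.ones((5,5)))>0
    P=W[mm]; c=P.mean(0); nn=np.linalg.svd(P-c,full_matrices=False)[2][2]; nn*=np.sign(nn[2])
    print(nm,len(P),c.round(4),nn.round(4),'tilt',np.degrees(np.arccos(nn[2])).round(2),'az',np.degrees(np.arctan2(nn[1],nn[0])).round(1))
    for z0 in (c,): 
        for r in (150,180,200,220):
            us=np.where(m[r])[0]; print(r,us.min(),us.max(),onpl(us.min(),r,c,nn).round(4),onpl(us.max(),r,c,nn).round(4))
    vs=np.where(m[:190,280])[0]; print('low edge',vs.min(),onpl(280,vs.min()-.5,c,nn).round(4),'step',onpl(280,190,c,nn).round(4), onpl(225,190,c,nn).round(4),onpl(335,190,c,nn).round(4))
g=cv2.cvtColor(p,cv2.COLOR_RGB2GRAY)[184:197,280]; print(g)
E
python3 m4.py
```

```text
m4.py:13: RuntimeWarning: Mean of empty slice.
  P=W[mm]; c=P.mean(0); nn=np.linalg.svd(P-c,full_matrices=False)[2][2]; nn*=np.sign(nn[2])
  ret = um.true_divide(
Traceback (most recent call last):
  File "m4.py", line 13, in <module>
    P=W[mm]; c=P.mean(0); nn=np.linalg.svd(P-c,full_matrices=False)[2][2]; nn*=np.sign(nn[2])
                             ~~~~~~~~~~~~~~~~~~~~~~~~~~~~~~~~~~~~~~~~~^^^
IndexError: index 2 is out of bounds for axis 0 with size 0
```

```bash
sed -i 's/(H<16)|(H>175))&(S>140)&(d>0)/(H<25)|(H>170))\&(S>140)\&(d>0)/' m4.py; python3 m4.py; python3 -c "
import pickle,cv2
p,d,i=pickle.load(open('pics/b_wrist.pkl','rb'));print(p[160,270],p[215,270],d[160,270],d[215,270])"
```

```text
ledge 3794 [ 0.6793 -0.1316  0.0805] [0.3705 0.056  0.9271] tilt 22.01 az 8.6
150 223 336 [ 0.6819 -0.0844  0.0766] [ 0.6977 -0.1904  0.0767]
180 225 336 [ 0.6557 -0.0889  0.0874] [ 0.6715 -0.1956  0.0875]
200 225 336 [ 0.6373 -0.0907  0.0948] [ 0.6534 -0.1992  0.0949]
220 226 335 [ 0.6185 -0.0936  0.1025] [ 0.6346 -0.2019  0.1026]
low edge 138 [ 0.7004 -0.1363  0.0724] step [ 0.6545 -0.1431  0.0911] [ 0.6466 -0.0898  0.0911] [ 0.6624 -0.1964  0.0912]
thick 3559 [ 0.6347 -0.1464  0.1036] [0.3701 0.0568 0.9272] tilt 21.99 az 8.7
150 223 336 [ 0.6837 -0.0848  0.0802] [ 0.6993 -0.1894  0.0804]
180 225 336 [ 0.6578 -0.0893  0.0908] [ 0.6735 -0.1945  0.091 ]
200 225 336 [ 0.6397 -0.0911  0.0982] [ 0.6556 -0.1981  0.0984]
220 226 335 [ 0.6211 -0.0939  0.1058] [ 0.637  -0.2007  0.106 ]
low edge 138 [ 0.702  -0.136   0.0761] step [ 0.6567 -0.1427  0.0946] [ 0.6488 -0.0902  0.0945] [ 0.6645 -0.1953  0.0947]
[159 159 162 159 156 139 113 118 121 121 124 119 120]
[226 145  51] [194 101  36] 0.29710737 0.306607
```

Run:
```python
from h import *
from rig import env
s=env.sense()
st=np.array([.6545,-.1431,.0911])
for k in (.05,.012,0): print(plan(s,st+.0175*DS+k*N,frame(-EY,-N)))
```

```text
(array([-0.0019, -0.0284,  0.0638]), array([ 0.    , -0.0012, -0.0027]))
(array([-0.002 , -0.0284,  0.1018]), array([ 0.    , -0.0012, -0.0027]))
(array([-0.002 , -0.0284,  0.1138]), array([ 0.    , -0.0012, -0.0027]))
```

Request:
move_arm --series '[{"claw":0,"x":-0.002,"y":-0.028,"z":0.04},{"claw":0,"x":-0.002,"y":-0.028,"z":0.08},{"claw":0,"x":-0.002,"y":-0.028,"z":0.1},{"claw":0,"x":-0.002,"y":-0.028,"z":0.107},{"claw":0,"x":-0.002,"y":-0.028,"z":0.109},{"claw":0,"x":-0.002,"y":-0.028,"z":0.111},{"claw":0,"x":-0.002,"y":-0.028,"z":0.112},{"claw":0,"x":-0.002,"y":-0.028,"z":0.112}]' --newtons 30

```text
invalid input at $.series[0]: expected keys claw, x, y, z, ax, ay, az
```

Request:
move_arm --series '[{"claw":0,"x":-0.002,"y":-0.028,"z":0.04,"ax":0,"ay":0,"az":0},{"claw":0,"x":-0.002,"y":-0.028,"z":0.08,"ax":0,"ay":0,"az":0},{"claw":0,"x":-0.002,"y":-0.028,"z":0.1,"ax":0,"ay":0,"az":0},{"claw":0,"x":-0.002,"y":-0.028,"z":0.107,"ax":0,"ay":0,"az":0},{"claw":0,"x":-0.002,"y":-0.028,"z":0.109,"ax":0,"ay":0,"az":0},{"claw":0,"x":-0.002,"y":-0.028,"z":0.111,"ax":0,"ay":0,"az":0},{"claw":0,"x":-0.002,"y":-0.028,"z":0.112,"ax":0,"ay":0,"az":0},{"claw":0,"x":-0.002,"y":-0.028,"z":0.112,"ax":0,"ay":0,"az":0}]' --newtons 30

```text
t: 2.75
tool_pos: [0.6726, -0.1394, 0.0875]
tcp_rot: [2.76, -0.003, -1.421]
force: [0.1, -0.2, -0.1]
opening: 0.005
```

```bash
python3 snap.py c wrist
```

```text
{'t': 2.8, 'joint_positions': [-0.2414, 0.784, 1.0132, -0.1462, 1.6977, 1.1874], 'tool_pos': [0.6724, -0.1393, 0.0872], 'tcp_rot': [2.7596, -0.0027, -1.4208], 'force': [-0.405, 0.8039, 0.3702], 'opening': 0.0064}
```

View pics/c_wrist.png

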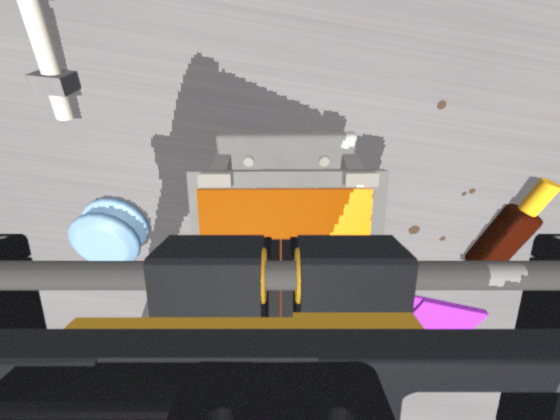

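Request:
move_arm --series '[{"claw":0,"x":0,"y":0,"z":0.0012,"ax":0,"ay":0,"az":0},{"claw":0,"x":0,"y":0,"z":0.0023,"ax":0,"ay":0,"az":0},{"claw":0,"x":0,"y":0.003,"z":0.0023,"ax":0,"ay":0,"az":0},{"claw":0,"x":0,"y":0.006,"z":0.0023,"ax":0,"ay":0,"az":0},{"claw":0,"x":0,"y":0.009,"z":0.0023,"ax":0,"ay":0,"az":0},{"claw":0,"x":0,"y":0.012,"z":0.0023,"ax":0,"ay":0,"az":0},{"claw":0,"x":0,"y":0.015,"z":0.0023,"ax":0,"ay":0,"az":0},{"claw":0,"x":0,"y":0.018,"z":0.0023,"ax":0,"ay":0,"az":0}]'

```text
t: 3.6
tool_pos: [0.654, -0.1419, 0.0908]
tcp_rot: [2.758, -0.002, -1.421]
force: [-0.2, -0.8, 0.3]
opening: 0.005
```

```bash
python3 snap.py d wrist top
```

```text
{'t': 3.7, 'joint_positions': [-0.2501, 0.7373, 1.0785, -0.149, 1.6798, 1.1817], 'tool_pos': [0.654, -0.1419, 0.091], 'tcp_rot': [2.7579, -0.0021, -1.421], 'force': [1.3213, 0.2595, 0.886], 'opening': 0.002}
```

View pics/d_wrist.png

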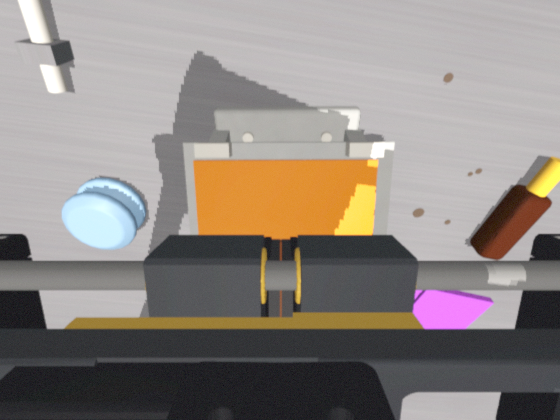

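View pics/d_top.png

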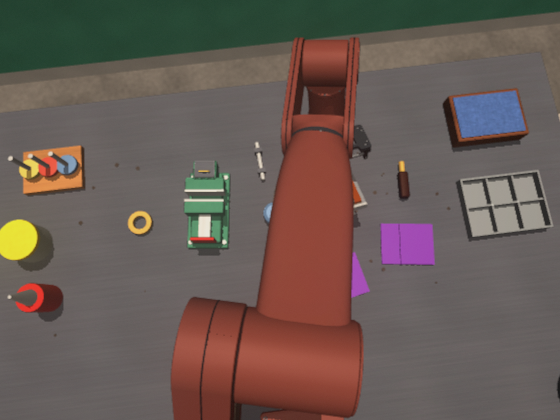

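Request:
move_arm --series '[{"claw":0,"x":0,"y":0.003,"z":0,"ax":0,"ay":0,"az":0},{"claw":0,"x":0,"y":0.006,"z":0,"ax":0,"ay":0,"az":0},{"claw":0,"x":0,"y":0.009,"z":0,"ax":0,"ay":0,"az":0},{"claw":0,"x":0,"y":0.012,"z":0,"ax":0,"ay":0,"az":0},{"claw":0,"x":0,"y":0.015,"z":0,"ax":0,"ay":0,"az":0},{"claw":0,"x":0,"y":0.018,"z":0,"ax":0,"ay":0,"az":0},{"claw":0,"x":0,"y":0.021,"z":0,"ax":0,"ay":0,"az":0},{"claw":0,"x":0,"y":0.024,"z":0,"ax":0,"ay":0,"az":0},{"claw":0,"x":0,"y":0.027,"z":0,"ax":0,"ay":0,"az":0},{"claw":0,"x":0,"y":0.03,"z":0,"ax":0,"ay":0,"az":0},{"claw":0,"x":0,"y":0.033,"z":0,"ax":0,"ay":0,"az":0},{"claw":0,"x":0,"y":0.036,"z":0,"ax":0,"ay":0,"az":0},{"claw":0,"x":0,"y":0.039,"z":0,"ax":0,"ay":0,"az":0},{"claw":0,"x":0,"y":0.039,"z":0,"ax":0,"ay":0,"az":0},{"claw":0,"x":0,"y":0.039,"z":0,"ax":0,"ay":0,"az":0},{"claw":0,"x":0,"y":0.033,"z":0,"ax":0,"ay":0,"az":0},{"claw":0,"x":0,"y":0.033,"z":-0.04,"ax":0,"ay":0,"az":0},{"claw":0,"x":0,"y":0.033,"z":-0.08,"ax":0,"ay":0,"az":0}]'

```text
t: 5.5
tool_pos: [0.6528, -0.1412, 0.1759]
tcp_rot: [2.754, -0.0, -1.421]
force: [0.7, -1.7, 0.9]
opening: 0.008
```

```bash
python3 snap.py e wrist scene; python3 -c "
import cv2
p=cv2.imread('pics/e_scene.png'); cv2.imwrite('pics/e_s2.png',cv2.resize(p[120:280,150:350],None,fx=3.3,fy=3.3,interpolation=cv2.INTER_CUBIC))"
```

```text
{'t': 5.6, 'joint_positions': [-0.2488, 0.6713, 1.0004, -0.1523, 1.8115, 1.1616], 'tool_pos': [0.6581, -0.142, 0.1836], 'tcp_rot': [2.768, -0.0063, -1.4201], 'force': [-0.0339, -0.0062, 1.5506], 'opening': 0.0073}
```

View pics/e_wrist.png

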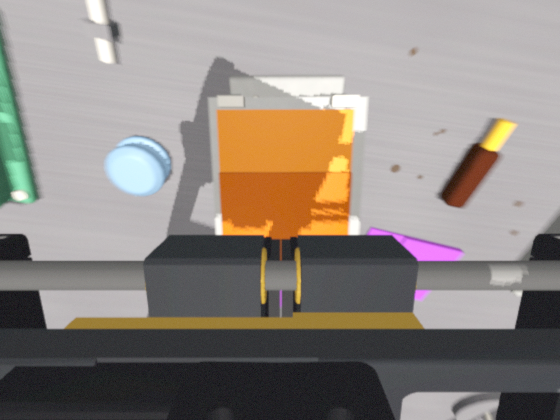

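View pics/e_s2.png

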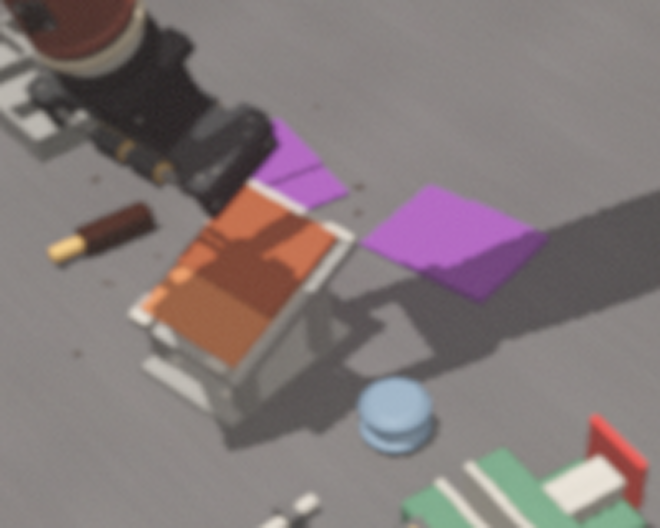

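```bash
cat > m5.py <<'E'
from h import *
import pickle,sys
p,d,i=pickle.load(open(sys.argv[1],'rb'))
W=cloud(d,i); hsv=cv2.cvtColor(p,cv2.COLOR_RGB2HSV)
H,S,V=[hsv[:,:,k].astype(int) for k in range(3)]
m=((H<25)|(H>170))&(S>140)&(d>0)&(W[:,:,2]>.05)&(W[:,:,2]<.25); m[235:]=0; m[:,400:]=0
st=np.array([.6545,-.1431,.0911])
col=np.arange(250,312,6)
for u in (240,280,320):
    vs=np.where(m[:,u])[0]; 
    P=W[vs,u]-st
    print(u,vs.min(),vs.max()); print(np.stack([P@DS,P@EY,P@N],1)[::6].round(4).tolist())
E
python3 m5.py pics/e_wrist.pkl
```

```text
240 110 234
[[0.0501, 0.0362, -0.0004], [0.0454, 0.0363, -0.0002], [0.0407, 0.0365, -0.0001], [0.036, 0.0366, -0.0004], [0.0312, 0.0367, 0.0002], [0.0263, 0.0369, 0.0003], [0.0214, 0.0372, -0.0007], [0.0165, 0.0372, 0.0001], [0.0114, 0.0375, -0.001], [0.0065, 0.0376, -0.0], [0.0016, 0.0376, 0.0012], [-0.003, 0.0373, 0.0049], [-0.0082, 0.0376, 0.0039], [-0.0134, 0.0378, 0.0037], [-0.0186, 0.0379, 0.0039], [-0.0237, 0.038, 0.0043], [-0.0293, 0.0384, 0.0032], [-0.0343, 0.0383, 0.0046], [-0.0398, 0.0386, 0.0041], [-0.0452, 0.0387, 0.0044], [-0.0506, 0.0389, 0.0047]]
280 110 234
[[0.0501, 0.0037, -0.0004], [0.0454, 0.0037, -0.0005], [0.0407, 0.0037, 0.0008], [0.0359, 0.0037, 0.0008], [0.0311, 0.0037, -0.0002], [0.0263, 0.0037, -0.0001], [0.0214, 0.0037, 0.0001], [0.0165, 0.0037, 0.0002], [0.0114, 0.0037, -0.001], [0.0065, 0.0037, 0.0002], [0.0015, 0.0037, 0.0004], [-0.0033, 0.0037, 0.0031], [-0.0083, 0.0037, 0.0033], [-0.0133, 0.0037, 0.0046], [-0.0187, 0.0037, 0.0035], [-0.0237, 0.0037, 0.0044], [-0.0291, 0.0037, 0.004], [-0.0346, 0.0038, 0.0034], [-0.0398, 0.0038, 0.0043], [-0.0457, 0.0038, 0.0029], [-0.0509, 0.0038, 0.0039]]
320 110 234
[[0.0501, -0.0288, -0.0006], [0.0453, -0.0288, 0.0008], [0.0407, -0.0292, -0.001], [0.0359, -0.0292, -0.0003], [0.0311, -0.0292, 0.0011], [0.0263, -0.0294, 0.0012], [0.0214, -0.0298, -0.0009], [0.0165, -0.0298, -0.0], [0.0115, -0.0299, 0.0003], [0.0065, -0.0301, 0.0002], [0.0015, -0.0302, 0.0005], [-0.0032, -0.03, 0.0034], [-0.0083, -0.0302, 0.0034], [-0.0133, -0.0302, 0.0047], [-0.0187, -0.0305, 0.0034], [-0.024, -0.0307, 0.0035], [-0.0289, -0.0306, 0.0049], [-0.0347, -0.031, 0.0031], [-0.0398, -0.031, 0.0045], [-0.0454, -0.0313, 0.0039], [-0.0507, -0.0314, 0.0046]]
```

Run:
```python
from h import *
import pickle
p,d,i=pickle.load(open('pics/e_scene.pkl','rb'))
s=proj([[.6581,-.142,.1836],[.6545,-.1431,.0911],[.6528,-.1412,.1759]],i); print(s)
q=proj([[.6581,-.142,.1836]],i)[0]
R0=rpy([2.768,-.0063,-1.4201]); T=np.array([.6581,-.142,.1836])
print('axis',proj([T-R0[:,2]*k for k in(0,.02,.04,.06)],i).round(1))
W=cloud(d,i)
L=(W-T)@R0
m=(np.abs(L[:,:,0])<.05)&(np.abs(L[:,:,1])<.05)&(L[:,:,2]>-.09)&(L[:,:,2]<.03)&(d>0)
v,u=np.where(m); l=L[m]
o=np.argsort(-l[:,2])[:60:3]
for k in o: print(u[k],v[k],l[k].round(4),p[v[k],u[k]])
c=p[150:230,170:260,::-1]; cv2.imwrite('pics/e_s3.png',cv2.resize(c,None,fx=8,fy=7,interpolation=cv2.INTER_NEAREST)[:600,:800])
```

```text
[[213.22605325 181.72580908]
 [217.71375715 207.28400835]
 [215.39579774 183.3038235 ]]
axis [[213.2 181.7]
 [210.4 177.5]
 [207.5 173.1]
 [204.5 168.6]]
205 178 [ 0.0046 -0.0111 -0.0292] [100  95  94]
204 171 [-0.0178 -0.0112 -0.0767] [59 54 55]
```

View pics/e_s3.png

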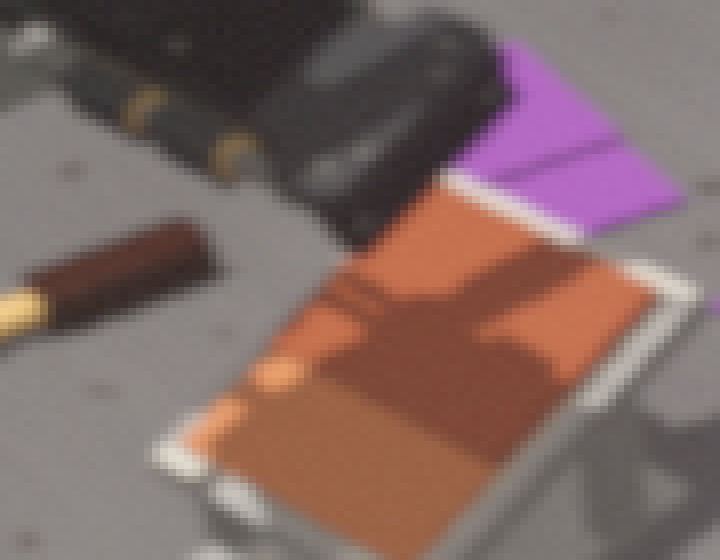

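Run:
```python
from h import *
import pickle
p,d,i=pickle.load(open('pics/e_scene.pkl','rb'))
W=cloud(d,i)
for u,v in((214,183),(212,180),(220,172),(210,172),(200,165),(185,160),(217,190),(217,207)): print(u,v,d[v,u],W[v,u].round(3),p[v,u])
```

```text
214 183 1.0398991 [ 0.715 -0.042  0.272] [57 49 50]
212 180 1.0209379 [ 0.723 -0.035  0.289] [53 48 47]
220 172 1.0264161 [ 0.699 -0.037  0.299] [53 45 47]
210 172 1.0218481 [ 0.718 -0.048  0.302] [88 84 81]
200 165 1.0353408 [ 0.722 -0.081  0.305] [50 46 46]
185 160 1.0847709 [ 0.724 -0.146  0.284] [67 62 56]
217 190 1.2740933 [ 0.624 -0.185  0.109] [173  97  70]
217 207 1.2481818 [ 0.656 -0.144  0.092] [132  81  61]
```

Run:
```python
from h import *
from rig import env
s=env.sense(); print(s['tool_pos'],s['force'])
st=np.array([.6545,-.1431,.0911])
for k in (.03,.001,-.004): print(plan(s,st+.020*DS+k*N,frame(-EY,-N)))
```

```text
[ 0.65810005 -0.14204306  0.18357481] [-0.03392231 -0.00619185  1.55055421]
(array([ 0.0001, -0.0506,  0.0577]), array([-0.0104, -0.006 , -0.0018]))
(array([-0.0001, -0.0503,  0.0867]), array([-0.0104, -0.006 , -0.0018]))
(array([-0.0001, -0.0502,  0.0917]), array([-0.0104, -0.006 , -0.0018]))
```

Request:
move_arm --series '[{"claw":0,"x":0,"y":-0.04,"z":0.02,"ax":0,"ay":0,"az":0},{"claw":0,"x":0,"y":-0.054,"z":0.05,"ax":0,"ay":0,"az":0},{"claw":0,"x":0,"y":-0.054,"z":0.07,"ax":0,"ay":0,"az":0},{"claw":0,"x":0,"y":-0.054,"z":0.077,"ax":0,"ay":0,"az":0},{"claw":0,"x":0,"y":-0.054,"z":0.079,"ax":0,"ay":0,"az":0},{"claw":0,"x":0,"y":-0.054,"z":0.08,"ax":0,"ay":0,"az":0},{"claw":0,"x":0,"y":-0.054,"z":0.08,"ax":0,"ay":0,"az":0},{"claw":0,"x":0,"y":-0.054,"z":0.08,"ax":0,"ay":0,"az":0}]'

```text
t: 6.4
tool_pos: [0.6745, -0.1392, 0.0845]
tcp_rot: [2.76, -0.003, -1.421]
force: [0.5, -0.5, -0.1]
opening: 0.006
```

Request:
move_arm --series '[{"claw":0,"x":0,"y":0,"z":0.001,"ax":0,"ay":0,"az":0},{"claw":0,"x":0,"y":0,"z":0.002,"ax":0,"ay":0,"az":0},{"claw":0,"x":0,"y":0,"z":0.002,"ax":0,"ay":0,"az":0}]'

```text
t: 6.7
tool_pos: [0.6726, -0.139, 0.0809]
tcp_rot: [2.758, -0.002, -1.421]
force: [-0.2, 0.1, 0.2]
opening: 0.006
```

Request:
move_arm --series '[{"claw":0,"x":0,"y":0,"z":0.001,"ax":0,"ay":0,"az":0},{"claw":0,"x":0,"y":0,"z":0.002,"ax":0,"ay":0,"az":0},{"claw":0,"x":0,"y":0,"z":0.002,"ax":0,"ay":0,"az":0}]'

```text
t: 7.0
tool_pos: [0.6718, -0.1391, 0.0787]
tcp_rot: [2.757, -0.002, -1.421]
force: [-0.3, -0.0, -0.4]
opening: 0.005
```

Request:
move_arm --series '[{"claw":0,"x":0,"y":0,"z":0.001,"ax":0,"ay":0,"az":0},{"claw":0,"x":0,"y":0,"z":0.002,"ax":0,"ay":0,"az":0},{"claw":0,"x":0,"y":0,"z":0.002,"ax":0,"ay":0,"az":0}]'

```text
t: 7.3
tool_pos: [0.6711, -0.1392, 0.077]
tcp_rot: [2.757, -0.002, -1.421]
force: [-0.7, 0.0, -0.8]
opening: 0.008
```

Request:
move_arm --series '[{"claw":0,"x":0,"y":0,"z":0.001,"ax":0,"ay":0,"az":0},{"claw":0,"x":0,"y":0,"z":0.002,"ax":0,"ay":0,"az":0},{"claw":0,"x":0,"y":0,"z":0.002,"ax":0,"ay":0,"az":0}]'

```text
t: 7.6
tool_pos: [0.6703, -0.1393, 0.0751]
tcp_rot: [2.757, -0.002, -1.421]
force: [-0.6, -0.1, -0.4]
opening: 0.005
```

```bash
python3 snap.py f wrist scene; python3 m5.py pics/f_wrist.pkl | cut -c1-150
```

```text
{'t': 7.7, 'joint_positions': [-0.242, 0.7918, 1.0245, -0.1461, 1.6809, 1.1893], 'tool_pos': [0.6705, -0.1394, 0.0753], 'tcp_rot': [2.7576, -0.0019, -1.4209], 'force': [-0.6413, 0.5017, -0.205], 'opening': 0.0017}
240 197 234
[[0.0501, 0.0266, -0.0029], [0.047, 0.0264, -0.0004], [0.0432, 0.0266, -0.001], [0.0399, 0.0266, 0.0003], [0.0358, 0.0269, -0.001], [0.0322, 0.0269, -
280 197 234
[[0.0501, 0.0029, -0.0028], [0.0473, 0.0029, 0.0007], [0.0433, 0.0029, -0.0005], [0.0399, 0.0029, 0.0005], [0.036, 0.0029, -0.0004], [0.0323, 0.0029, 
320 197 234
[[0.0503, -0.0207, -0.0016], [0.0471, -0.0206, 0.0], [0.0435, -0.0207, 0.0003], [0.0397, -0.0208, -0.0002], [0.0361, -0.0209, 0.0], [0.0322, -0.0211,
```

View pics/f_wrist.png

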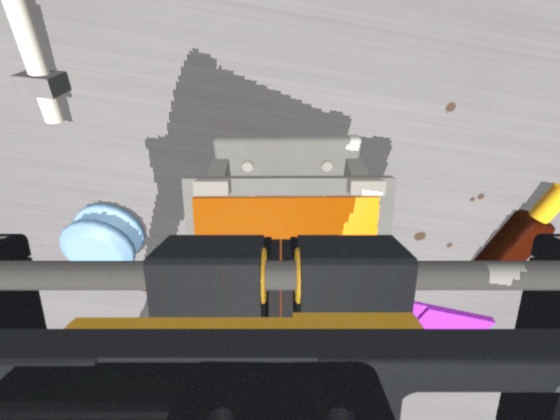

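Run:
```python
from h import *
import pickle
p,d,i=pickle.load(open('pics/f_wrist.pkl','rb'))
W=cloud(d,i); R0=rpy([2.7576,-.0019,-1.4209]); T=np.array([.6705,-.1394,.0753]); L=(W-T)@R0
print('eye in tool',(i['eye']-T)@R0)
for u,v in((160,240),(210,238),(210,245),(260,240),(210,300),(210,325),(281,245),(281,300),(300,240),(400,240),(350,245),(264,250),(280,275),(100,275),(350,350)): print(u,v,d[v,u].round(3),L[v,u].round(4),p[v,u])
m=(d>0)&(np.abs(L[:,:,0])<.06)&(np.abs(L[:,:,1])<.04)&(L[:,:,2]<-.012)
print(L[m].max(0), m.sum())
q,dd,j=pickle.load(open('pics/f_scene.pkl','rb'))
cv2.imwrite('pics/f_s2.png',cv2.resize(q[130:260,160:320,::-1],None,fx=5,fy=4.6,interpolation=cv2.INTER_CUBIC))
```

```text
eye in tool [-0.00136616 -0.06722613 -0.18618222]
160 240 0.299 [-0.1171  0.0347  0.0959] [132 128 130]
210 238 0.09 [-0.0217 -0.0372 -0.1014] [48 54 56]
210 245 0.085 [-0.0206 -0.037  -0.1064] [52 58 61]
260 240 0.087 [-0.0071 -0.0374 -0.1036] [48 54 60]
210 300 0.077 [-0.0189 -0.0264 -0.1169] [88 90 94]
210 325 0.071 [-0.0174 -0.0242 -0.124 ] [160 128  52]
281 245 0.164 [-0.0011 -0.0087 -0.0319] [147  95  57]
281 300 0.14 [-0.0011  0.0067 -0.0608] [141  96  74]
300 240 0.088 [ 0.0041 -0.0373 -0.1034] [52 55 57]
400 240 0.299 [0.1137 0.0349 0.0964] [198 193 193]
350 245 0.083 [ 0.0173 -0.0375 -0.1079] [47 50 51]
264 250 0.084 [-0.0058 -0.0358 -0.1072] [160 131  58]
280 275 0.082 [-0.0015 -0.0303 -0.1111] [135 132 130]
100 275 0.081 [-0.0486 -0.0306 -0.1116] [135 132 130]
350 350 0.062 [ 0.0125 -0.0249 -0.1332] [57 57 58]
[ 0.05999508  0.0398991  -0.0120001 ] 71872
```

View pics/f_s2.png

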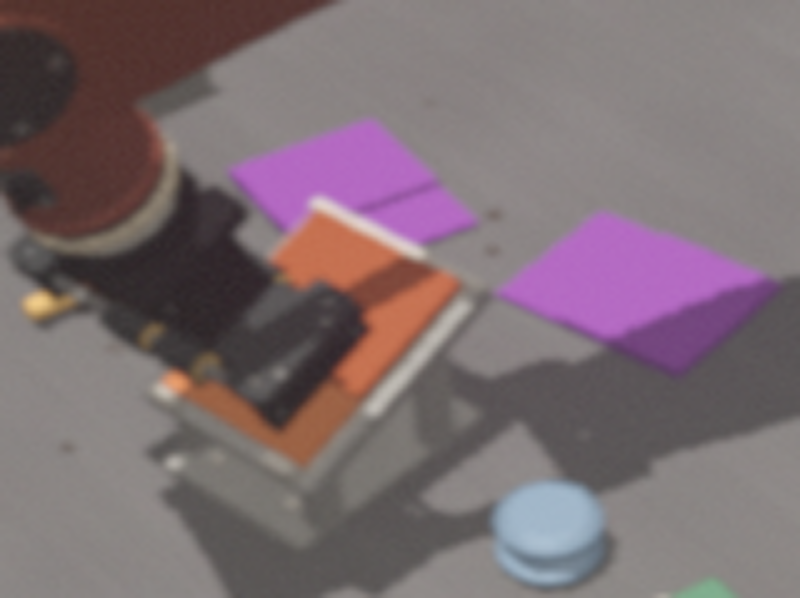

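Request:
move_arm --series '[{"claw":0,"x":0,"y":0,"z":0.001,"ax":0,"ay":0,"az":0},{"claw":0,"x":0,"y":0,"z":0.002,"ax":0,"ay":0,"az":0},{"claw":0,"x":0,"y":0,"z":0.002,"ax":0,"ay":0,"az":0}]'

```text
t: 8.0
tool_pos: [0.6696, -0.1395, 0.0733]
tcp_rot: [2.757, -0.002, -1.421]
force: [-0.0, 0.6, -0.0]
opening: 0.003
```

Request:
move_arm --series '[{"claw":0,"x":0,"y":0,"z":0.001,"ax":0,"ay":0,"az":0},{"claw":0,"x":0,"y":0,"z":0.002,"ax":0,"ay":0,"az":0},{"claw":0,"x":0,"y":0,"z":0.002,"ax":0,"ay":0,"az":0}]'

```text
t: 8.3
tool_pos: [0.6688, -0.1396, 0.0714]
tcp_rot: [2.757, -0.002, -1.421]
force: [-0.7, 0.9, 0.6]
opening: 0.007
```

Request:
move_arm --series '[{"claw":0,"x":0,"y":0,"z":0.001,"ax":0,"ay":0,"az":0},{"claw":0,"x":0,"y":0,"z":0.002,"ax":0,"ay":0,"az":0},{"claw":0,"x":0,"y":0,"z":0.002,"ax":0,"ay":0,"az":0}]'

```text
t: 8.6
tool_pos: [0.6681, -0.1397, 0.0695]
tcp_rot: [2.757, -0.002, -1.421]
force: [-0.8, -0.9, -0.7]
opening: 0.005
```

Request:
move_arm --series '[{"claw":0,"x":0,"y":0,"z":0.001,"ax":0,"ay":0,"az":0},{"claw":0,"x":0,"y":0,"z":0.002,"ax":0,"ay":0,"az":0},{"claw":0,"x":0,"y":0,"z":0.002,"ax":0,"ay":0,"az":0}]'

```text
t: 8.9
tool_pos: [0.6674, -0.1398, 0.0677]
tcp_rot: [2.757, -0.002, -1.421]
force: [-0.4, 0.2, 0.6]
opening: 0.006
```

```bash
python3 snap.py g wrist; python3 m5.py pics/g_wrist.pkl | cut -c1-150
```

```text
{'t': 8.95, 'joint_positions': [-0.2434, 0.7914, 1.0398, -0.1464, 1.6662, 1.1901], 'tool_pos': [0.6674, -0.1398, 0.0677], 'tcp_rot': [2.7574, -0.0018, -1.4209], 'force': [-0.2672, 0.4314, 0.3608], 'opening': 0.0065}
240 200 234
[[0.0502, 0.0255, -0.0021], [0.0472, 0.0254, -0.0003], [0.0439, 0.0254, 0.0005], [0.0402, 0.0256, -0.0001], [0.0369, 0.0256, 0.0005], [0.0333, 0.0258,
280 200 234
[[0.0502, 0.0029, -0.002], [0.0471, 0.0029, -0.0005], [0.0436, 0.0029, -0.0004], [0.0403, 0.0029, 0.0004], [0.0365, 0.0029, -0.0004], [0.0331, 0.0029,
320 200 234
[[0.0504, -0.0196, -0.0009], [0.0471, -0.0196, -0.0002], [0.0439, -0.0196, 0.0008], [0.0401, -0.0198, -0.0002], [0.0365, -0.02, -0.0003], [0.0335, -0.
```

View pics/g_wrist.png

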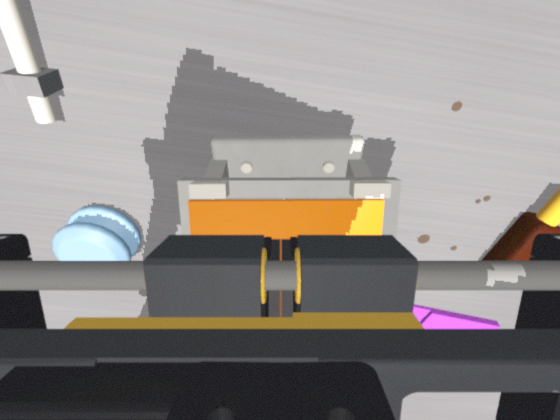

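Request:
move_arm --series '[{"claw":0,"x":0,"y":0,"z":-0.05,"ax":0,"ay":0,"az":0},{"claw":0,"x":0,"y":0,"z":-0.1,"ax":0,"ay":0,"az":0},{"claw":0,"x":0,"y":0,"z":-0.12,"ax":0,"ay":0,"az":-0.15},{"claw":0,"x":0,"y":0,"z":-0.12,"ax":0,"ay":0,"az":-0.3},{"claw":0,"x":0,"y":0,"z":-0.12,"ax":0,"ay":0,"az":-0.45},{"claw":0,"x":0,"y":0,"z":-0.12,"ax":0,"ay":0,"az":-0.6},{"claw":0,"x":0,"y":0,"z":-0.12,"ax":0,"ay":0,"az":-0.75},{"claw":0,"x":0,"y":0,"z":-0.12,"ax":0,"ay":0,"az":-0.9},{"claw":0,"x":0,"y":0,"z":-0.12,"ax":0,"ay":0,"az":-0.9},{"claw":0,"x":0,"y":0,"z":-0.12,"ax":0,"ay":0,"az":-0.9}]'

```text
t: 9.95
tool_pos: [0.712, -0.1329, 0.1792]
tcp_rot: [2.893, 0.295, -0.563]
force: [0.2, 0.6, 0.0]
opening: 0.007
```

```bash
python3 snap.py i scene
python3 - <<'E'
from h import *
import pickle
from rig import env
s=env.sense()
q,d,j=pickle.load(open('pics/i_scene.pkl','rb'))
cv2.imwrite('pics/i_s2.png',cv2.resize(q[90:220,130:290,::-1],None,fx=5,fy=4.6,interpolation=cv2.INTER_CUBIC))
print(((proj([s['tool_pos'],s['tool_pos']-.019*rpy(s['tcp_rot'])[:,2],s['tool_pos']-.07*rpy(s['tcp_rot'])[:,2]],j)-[130,90])*[5,4.6]).round(0))
L=(cloud(d,j)-s['tool_pos'])@rpy(s['tcp_rot'])
m=(d>0)&(abs(L[:,:,0])<.06)&(abs(L[:,:,1])<.04)&(L[:,:,2]>-.12)&(L[:,:,2]<.03)
v,u=np.where(m)
for k in np.argsort(-L[m][:,2])[:30:2]: print(u[k],v[k],L[m][k].round(4),q[v[k],u[k]])
E
```

```text
{'t': 10.0, 'joint_positions': [-0.223, 0.8368, 0.7598, -0.1465, 1.9008, 0.2794], 'tool_pos': [0.7119, -0.1329, 0.1792], 'tcp_rot': [2.8929, 0.2956, -0.5621], 'force': [-0.7107, -0.2612, 0.3589], 'opening': 0.0071}
[[340. 478.]
 [325. 460.]
 [282. 409.]]
198 192 [-0.0072 -0.0102 -0.0202] [125 118 117]
196 192 [-0.0039 -0.0122 -0.0254] [103  96  94]
198 190 [-0.0099 -0.0087 -0.0258] [114 107 106]
194 192 [ 0.0009 -0.0107 -0.0261] [87 78 78]
198 189 [-0.0105 -0.0062 -0.0264] [109 102 100]
197 185 [-0.0101  0.0055 -0.0278] [108 100  99]
197 191 [-0.0076 -0.0123 -0.028 ] [89 80 79]
196 191 [-0.0053 -0.0117 -0.0285] [70 61 61]
195 191 [-0.0032 -0.0116 -0.0297] [65 56 56]
192 192 [ 0.0046 -0.0118 -0.0301] [68 59 59]
191 192 [ 0.0067 -0.0118 -0.0315] [66 58 58]
197 189 [-0.0099 -0.01   -0.0325] [79 71 70]
197 188 [-0.0106 -0.0079 -0.0335] [79 70 70]
195 190 [-0.0049 -0.0119 -0.0337] [58 47 47]
196 183 [-0.0105  0.0071 -0.0345] [108 102 101]
```

View pics/i_s2.png

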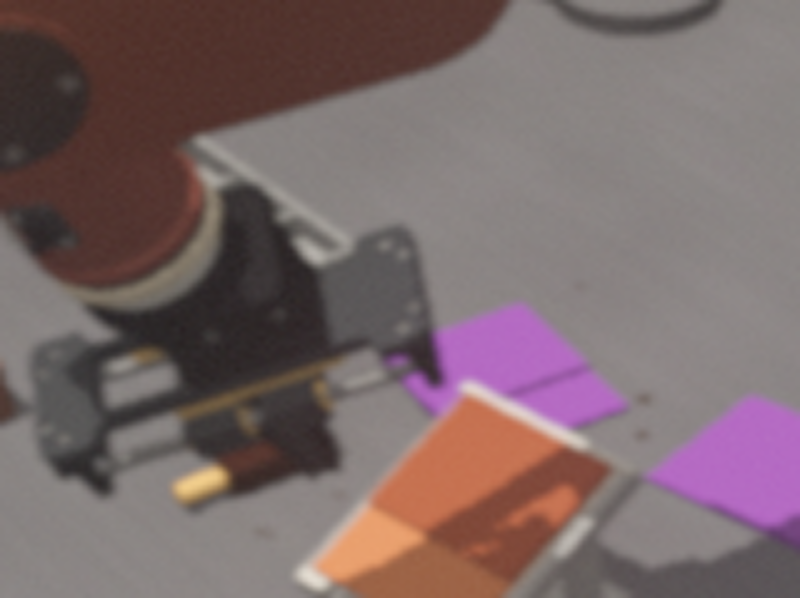

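Run:
```python
from h import *
import pickle
from rig import env
s=env.sense()
q,d,j=pickle.load(open('pics/i_scene.pkl','rb'))
R0=rpy(s['tcp_rot']);T=s['tool_pos']
for z in(0,-.01,-.02,-.03): print(z,proj([T+R0@[x,y,z] for x,y in((-.0105,-.011),(.0105,-.011),(-.0105,.0095))],j).round(1).tolist())
for v in range(184,199): print(v,[int(q[v,u].sum()//3) for u in range(184,206)])
print([ [round(float(x),3) for x in d[v,186:204]] for v in range(188,197)])
```

```text
0 [[202.4, 196.0], [194.7, 198.7], [201.3, 189.5]]
-0.01 [[200.9, 193.9], [193.1, 196.7], [199.8, 187.4]]
-0.02 [[199.3, 191.9], [191.4, 194.6], [198.2, 185.3]]
-0.03 [[197.7, 189.8], [189.8, 192.6], [196.6, 183.2]]
184 [48, 48, 51, 48, 53, 52, 49, 46, 48, 44, 48, 62, 88, 112, 128, 132, 134, 133, 135, 136, 137, 137]
185 [46, 47, 48, 50, 49, 50, 51, 49, 47, 46, 44, 50, 72, 102, 124, 131, 133, 133, 134, 135, 135, 136]
186 [52, 48, 48, 48, 49, 51, 49, 52, 50, 49, 43, 47, 64, 91, 116, 130, 133, 132, 133, 134, 137, 136]
187 [55, 52, 46, 47, 48, 51, 52, 51, 50, 47, 48, 47, 57, 80, 108, 125, 132, 134, 134, 134, 134, 135]
188 [59, 55, 51, 49, 46, 47, 49, 49, 49, 49, 49, 49, 52, 73, 102, 122, 130, 135, 134, 135, 134, 135]
189 [58, 55, 49, 48, 47, 48, 46, 52, 53, 50, 48, 47, 53, 73, 103, 126, 134, 134, 132, 135, 135, 135]
190 [53, 51, 50, 49, 48, 50, 47, 49, 49, 52, 51, 50, 53, 75, 109, 129, 133, 135, 134, 135, 134, 135]
191 [48, 48, 47, 49, 46, 49, 49, 49, 50, 53, 57, 59, 64, 82, 112, 129, 137, 135, 135, 135, 135, 136]
192 [47, 48, 49, 52, 58, 61, 67, 60, 62, 68, 81, 92, 97, 107, 120, 131, 13
[... 1144 characters left out ...]
, 1.124, 1.125, 1.124, 1.126, 1.448, 1.443, 1.441, 1.439, 1.439], [1.421, 1.421, 1.431, 1.432, 1.431, 1.123, 1.124, 1.126, 1.128, 1.13, 1.127, 1.44, 1.132, 1.439, 1.436, 1.443, 1.438, 1.438], [1.424, 1.421, 1.431, 1.437, 1.434, 1.435, 1.128, 1.125, 1.432, 1.433, 1.44, 1.439, 1.434, 1.431, 1.436, 1.441, 1.434, 1.437], [1.429, 1.435, 1.431, 1.431, 1.433, 1.435, 1.435, 1.434, 1.434, 1.431, 1.429, 1.433, 1.437, 1.433, 1.431, 1.434, 1.435, 1.433], [1.428, 1.434, 1.429, 1.429, 1.427, 1.431, 1.432, 1.426, 1.434, 1.425, 1.429, 1.432, 1.423, 1.426, 1.427, 1.425, 1.429, 1.431], [1.434, 1.433, 1.425, 1.421, 1.427, 1.421, 1.43, 1.43, 1.426, 1.424, 1.425, 1.424, 1.425, 1.427, 1.426, 1.428, 1.429, 1.421]]
```

Request:
move_arm --series '[{"claw":0,"x":0,"y":0,"z":0,"ax":0,"ay":0,"az":0.15},{"claw":0,"x":0,"y":0,"z":0.0,"ax":0,"ay":0,"az":0.3},{"claw":0,"x":0,"y":0,"z":0.02,"ax":0,"ay":0,"az":0.45},{"claw":0,"x":0,"y":0,"z":0.04,"ax":0,"ay":0,"az":0.6},{"claw":0,"x":0,"y":0,"z":0.06,"ax":0,"ay":0,"az":0.75},{"claw":0,"x":0,"y":0,"z":0.09,"ax":0,"ay":0,"az":0.9},{"claw":0,"x":0,"y":0,"z":0.11,"ax":0,"ay":0,"az":0.9},{"claw":0,"x":0,"y":0,"z":0.117,"ax":0,"ay":0,"az":0.9},{"claw":0,"x":0,"y":0,"z":0.119,"ax":0,"ay":0,"az":0.9},{"claw":0,"x":0,"y":0,"z":0.12,"ax":0,"ay":0,"az":0.9},{"claw":0,"x":0,"y":0,"z":0.121,"ax":0,"ay":0,"az":0.9},{"claw":0,"x":0,"y":0,"z":0.121,"ax":0,"ay":0,"az":0.9}]'

```text
t: 11.2
tool_pos: [0.6681, -0.14, 0.0681]
tcp_rot: [2.76, -0.003, -1.421]
force: [-0.1, -0.8, -0.7]
opening: 0.004
```

Request:
move_arm --series '[{"claw":0,"x":0,"y":0,"z":0.0005,"ax":0,"ay":0,"az":0},{"claw":0,"x":0,"y":0,"z":0.001,"ax":0,"ay":0,"az":0},{"claw":0,"x":0,"y":0,"z":0.001,"ax":0,"ay":0,"az":0}]'

```text
t: 11.5
tool_pos: [0.6668, -0.1399, 0.0661]
tcp_rot: [2.758, -0.002, -1.421]
force: [0.0, -0.3, 0.7]
opening: 0.005
```

Request:
move_arm --series '[{"claw":0,"x":0,"y":0,"z":0.0005,"ax":0,"ay":0,"az":0},{"claw":0,"x":0,"y":0,"z":0.001,"ax":0,"ay":0,"az":0},{"claw":0,"x":0,"y":0,"z":0.001,"ax":0,"ay":0,"az":0}]'

```text
t: 11.8
tool_pos: [0.6663, -0.14, 0.065]
tcp_rot: [2.757, -0.002, -1.421]
force: [-0.4, -0.5, 0.1]
opening: 0.005
```

Request:
move_arm --series '[{"claw":0,"x":0,"y":0,"z":0.0005,"ax":0,"ay":0,"az":0},{"claw":0,"x":0,"y":0,"z":0.001,"ax":0,"ay":0,"az":0},{"claw":0,"x":0,"y":0,"z":0.001,"ax":0,"ay":0,"az":0}]'

```text
t: 12.1
tool_pos: [0.666, -0.14, 0.0641]
tcp_rot: [2.758, -0.002, -1.421]
force: [-0.8, -0.2, 0.2]
opening: 0.01
```

Request:
move_arm --series '[{"claw":0,"x":0,"y":0,"z":0.0005,"ax":0,"ay":0,"az":0},{"claw":0,"x":0,"y":0,"z":0.001,"ax":0,"ay":0,"az":0},{"claw":0,"x":0,"y":0,"z":0.001,"ax":0,"ay":0,"az":0}]'

```text
t: 12.4
tool_pos: [0.6656, -0.1401, 0.0632]
tcp_rot: [2.758, -0.002, -1.421]
force: [-0.2, -0.5, 0.4]
opening: 0.004
```

Request:
move_arm --series '[{"claw":0,"x":0,"y":0.004,"z":0,"ax":0,"ay":0,"az":0},{"claw":0,"x":0,"y":0.007,"z":0,"ax":0,"ay":0,"az":0},{"claw":0,"x":0,"y":0.01,"z":0,"ax":0,"ay":0,"az":0},{"claw":0,"x":0,"y":0.013,"z":0,"ax":0,"ay":0,"az":0},{"claw":0,"x":0,"y":0.016,"z":0,"ax":0,"ay":0,"az":0},{"claw":0,"x":0,"y":0.019,"z":0,"ax":0,"ay":0,"az":0},{"claw":0,"x":0,"y":0.019,"z":0,"ax":0,"ay":0,"az":0}]'

```text
t: 13.1
tool_pos: [0.648, -0.1429, 0.0708]
tcp_rot: [2.758, -0.002, -1.421]
force: [0.5, 0.0, -0.5]
opening: 0.004
```

```bash
python3 snap.py j wrist; python3 m5.py pics/j_wrist.pkl | cut -c1-150
```

```text
{'t': 13.15, 'joint_positions': [-0.253, 0.7422, 1.1105, -0.1495, 1.6432, 1.1843], 'tool_pos': [0.6481, -0.1428, 0.0707], 'tcp_rot': [2.7576, -0.002, -1.421], 'force': [0.5111, -0.2198, 0.2048], 'opening': 0.0033}
240 186 234
[[0.0401, 0.0242, 0.0002], [0.0367, 0.0244, -0.0002], [0.0335, 0.0245, 0.0001], [0.0301, 0.0246, -0.0002], [0.0268, 0.0247, 0.0003], [0.0232, 0.0249, 
280 186 234
[[0.0401, 0.0028, 0.0004], [0.0364, 0.0028, -0.0017], [0.0337, 0.0028, 0.0012], [0.0303, 0.0028, 0.0009], [0.0264, 0.0028, -0.0011], [0.0235, 0.0028, 
320 186 234
[[0.0399, -0.0188, -0.0003], [0.0368, -0.0188, 0.0004], [0.0334, -0.0189, 0.0002], [0.0299, -0.0191, -0.0004], [0.0269, -0.0191, 0.0008], [0.0232, -0.
```

View pics/j_wrist.png

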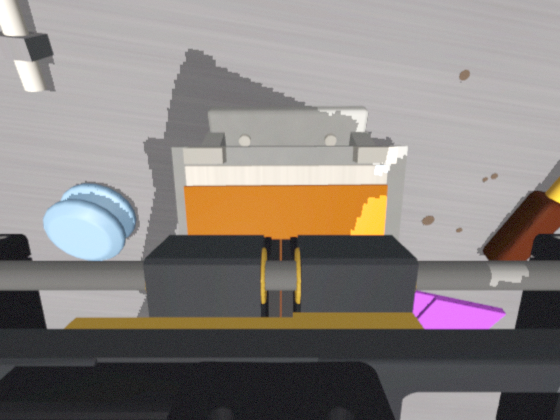

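Request:
move_arm --series '[{"claw":0,"x":0,"y":0.003,"z":0,"ax":0,"ay":0,"az":0},{"claw":0,"x":0,"y":0.006,"z":0,"ax":0,"ay":0,"az":0},{"claw":0,"x":0,"y":0.009,"z":0,"ax":0,"ay":0,"az":0},{"claw":0,"x":0,"y":0.012,"z":0,"ax":0,"ay":0,"az":0},{"claw":0,"x":0,"y":0.015,"z":0,"ax":0,"ay":0,"az":0},{"claw":0,"x":0,"y":0.018,"z":0,"ax":0,"ay":0,"az":0},{"claw":0,"x":0,"y":0.021,"z":0,"ax":0,"ay":0,"az":0},{"claw":0,"x":0,"y":0.024,"z":0,"ax":0,"ay":0,"az":0},{"claw":0,"x":0,"y":0.027,"z":0,"ax":0,"ay":0,"az":0},{"claw":0,"x":0,"y":0.03,"z":0,"ax":0,"ay":0,"az":0},{"claw":0,"x":0,"y":0.033,"z":0,"ax":0,"ay":0,"az":0},{"claw":0,"x":0,"y":0.036,"z":0,"ax":0,"ay":0,"az":0},{"claw":0,"x":0,"y":0.039,"z":0,"ax":0,"ay":0,"az":0},{"claw":0,"x":0,"y":0.039,"z":0,"ax":0,"ay":0,"az":0},{"claw":0,"x":0,"y":0.039,"z":0,"ax":0,"ay":0,"az":0},{"claw":0,"x":0,"y":0.034,"z":-0.001,"ax":0,"ay":0,"az":0},{"claw":0,"x":0,"y":0.034,"z":-0.03,"ax":0,"ay":0,"az":0},{"claw":0,"x":0,"y":0.034,"z":-0.08,"ax":0,"ay":0,"az":0},{"claw":0,"x":0,"y":0.034,"z":-0.1,"ax":0,"ay":0,"az":0},{"claw":0,"x":0,"y":0.034,"z":-0.1,"ax":0,"ay":0,"az":0}]'

```text
t: 15.15
tool_pos: [0.6573, -0.1419, 0.1803]
tcp_rot: [2.765, -0.005, -1.42]
force: [0.1, -0.1, 0.3]
opening: 0.006
```

```bash
python3 snap.py k wrist scene; python3 m5.py pics/k_wrist.pkl | cut -c1-800;python3 -c "
import cv2
p=cv2.imread('pics/k_scene.png'); cv2.imwrite('pics/k_s2.png',cv2.resize(p[130:280,150:350],None,fx=4,fy=4,interpolation=cv2.INTER_CUBIC))"
```

```text
{'t': 15.25, 'joint_positions': [-0.2495, 0.6765, 1.0106, -0.1522, 1.8073, 1.1622], 'tool_pos': [0.6543, -0.1415, 0.1753], 'tcp_rot': [2.7578, -0.0019, -1.4206], 'force': [-0.136, 0.9415, -1.3533], 'opening': 0.0059}
240 174 234
[[0.0005, 0.0369, -0.0007], [-0.0046, 0.037, 0.0002], [-0.01, 0.0372, -0.0001], [-0.0153, 0.0374, 0.0001], [-0.0207, 0.0375, 0.0002], [-0.0262, 0.0377, 0.0002], [-0.0316, 0.0379, 0.0004], [-0.0372, 0.038, 0.0004], [-0.043, 0.0383, -0.0004], [-0.0488, 0.0386, -0.0006], [-0.0527, 0.038, 0.005]]
280 174 234
[[0.0004, 0.002, -0.0011], [-0.0048, 0.002, -0.0004], [-0.01, 0.002, 0.0005], [-0.0154, 0.002, 0.0001], [-0.0208, 0.002, 0.0003], [-0.0261, 0.002, 0.0009], [-0.0319, 0.002, -0.0001], [-0.0373, 0.0021, 0.0004], [-0.0431, 0.0021, -0.0003], [-0.0488, 0.0021, -0.0001], [-0.0531, 0.0021, 0.0041]]
320 173 234
[[0.0013, -0.0329, -0.0001], [-0.0041, -0.0332, -0.001], [-0.0092, -0.0332, 0.0004], [-0.0146, -0.0333, 0.0004], [-0.02, -0.0335, 0.0002], [-0.0255, -0.0337, 0.0], [-0.0311, -0.0339, -0.0003], [-0.0363, -0.0339, 0.0011], [-0.0423, -0.0342, -0.0002], [-0.0478, -0.0343, 0.0004], [-0.0522, -0.0339, 0.0044]]
```

View pics/k_wrist.png

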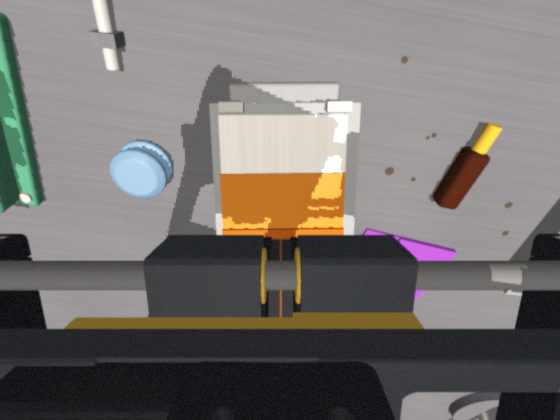

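View pics/k_s2.png

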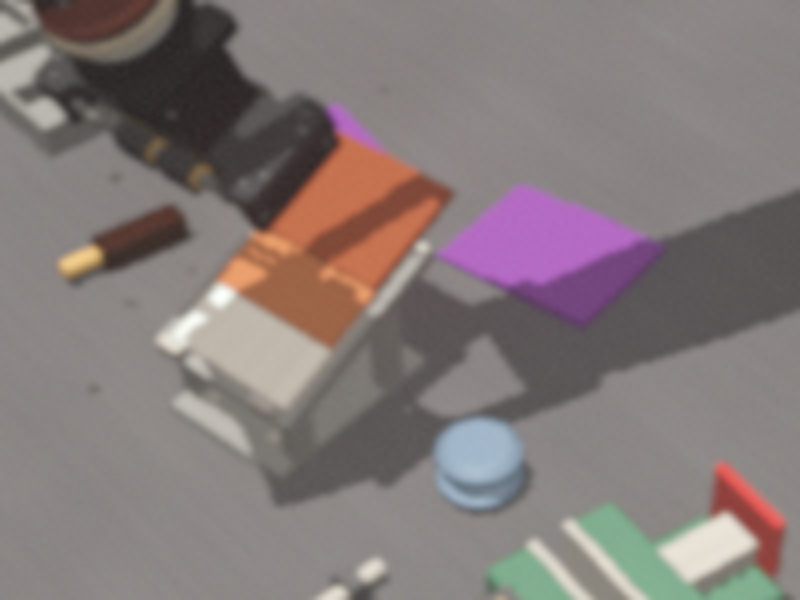

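```bash
cat > kin.py <<'E'
import numpy as np
from h import *
from scipy.optimize import least_squares
D=[([-1.3651,.2212,1.5276,0,1.3947,-.1261],[.2034,-.5903,.1962],[-3.1414,.0019,-1.239]),
([-0.2382,0.755,0.8463,-0.1514,1.8942,1.1625],[0.6869,-0.14,0.2007],[2.7576,-0.0021,-1.4228]),
([-0.2501,0.7373,1.0785,-0.149,1.6798,1.1817],[0.654,-0.1419,0.091],[2.7579,-0.0021,-1.421]),
([-0.242,0.7918,1.0245,-0.1461,1.6809,1.1893],[0.6705,-0.1394,0.0753],[2.7576,-0.0019,-1.4209]),
([-0.223,0.8368,0.7598,-0.1465,1.9008,0.2794],[0.7119,-0.1329,0.1792],[2.8929,0.2956,-0.5621]),
([-0.253,0.7422,1.1105,-0.1495,1.6432,1.1843],[0.6481,-0.1428,0.0707],[2.7576,-0.002,-1.421]),
([-0.2495,0.6765,1.0106,-0.1522,1.8073,1.1622],[0.6543,-0.1415,0.1753],[2.7578,-0.0019,-1.4206])]
def rz(t): return R.from_euler('z',t).as_matrix()
def ry(t): return R.from_euler('y',t).as_matrix()
def fk(q,P):
    a1,h,L2,a3,L4,Lt,b=P
    R1=rz(q[0]); p=np.array([0,0,h])+R1@[a1,b,0]
    R2=R1@ry(q[1]); p=p+R2@[0,0,L2]
    R3=R2@ry(q[2]); p=p+R3@[a3,0,L4]
    R6=R3@rz(q[3])@ry(q[4])@rz(q[5])@rz(np.pi)
    return p+R6@[0,0,Lt],R6
if __name__=='__main__':
    f=lambda P:np.concatenate([fk(q,P)[0]-p for q,p,o in D])
    r=least_squares(f,[0.05,.35,.42,0,.42,.25,0]); print(r.x.round(4),np.abs(r.fun).max())
    np.save('kin.npy',r.x)
    print(np.linalg.svd(r.jac)[1])
    for q,p,o in D: print(np.degrees(R.from_matrix(fk(q,r.x)[1].T@rpy(o)).magnitude()).round(2))
E
python3 kin.py
```

```text
[3.000e-04 3.108e-01 4.111e-01 5.230e-02 5.475e-01 3.673e-01 7.860e-02] 7.000616538407889e-05
[5.21369655 3.80025794 2.65884294 0.47100578 0.19542295 0.16822
 0.13276886]
0.0
0.01
0.01
0.0
0.01
0.0
0.0
```

```bash
cat > ik.py <<'E'
from kin import *
P=np.load('kin.npy')
LO=np.array([-2.98,-.91,.09,-1.24,.2,-2.68]);HI=np.array([2.98,2.08,2.57,4.39,2.65,2.68])
def ik(p,Rt,seeds=60,rng=np.random.default_rng(0),q0=None):
    out=[]
    def f(q):
        pp,RR=fk(q,P); return np.r_[(pp-p)*10,R.from_matrix(RR.T@Rt).as_rotvec()]
    S=[q0] if q0 is not None else [rng.uniform(LO,HI) for _ in range(seeds)]
    for s in S:
        r=least_squares(f,np.clip(s,LO+1e-6,HI-1e-6),bounds=(LO,HI))
        if r.cost<1e-7 and not any(np.abs(r.x-o).max()<.05 for o in out): out.append(r.x)
    return out
E
cat > t1.py <<'E'
from ik import *
st=np.array([.6545,-.1431,.0911]); Pe=st-.1395*DS
for phi in (0,30,-30,60,-60,90,-90):
    c,s=np.cos(np.radians(phi)),np.sin(np.radians(phi))
    z=c*DS+s*EY
    tip=Pe+.022*DS - (0 if abs(phi)<50 else np.sign(phi)*.03)*EY + (.008)*z
    for sx in(1,-1):
        for q in ik(tip+.021*z,frame(sx*N,z),40): print(phi,sx,q.round(3), 'margin',np.minimum(q-LO,HI-q).min().round(2))
E
python3 t1.py
```

```text
0 1 [-0.97   0.006  2.461  1.668  0.995 -2.406] margin 0.11
0 -1 [-0.97   0.006  2.461  1.668  0.995  0.735] margin 0.11
30 1 [-1.046  0.376  2.052  1.219  1.437 -2.236] margin 0.44
30 -1 [-1.046  0.376  2.052  1.219  1.437  0.906] margin 0.52
60 1 [-0.969  0.782  1.519  0.988  1.881 -2.119] margin 0.56
60 -1 [-0.969  0.782  1.519  0.988  1.881  1.022] margin 0.77
-60 1 [0.164 0.332 2.289 4.383 1.174 2.306] margin 0.01
-60 -1 [ 0.164  0.332  2.289  4.383  1.174 -0.836] margin 0.01
90 1 [-0.815  1.127  1.044  0.887  2.316 -2.063] margin 0.33
90 -1 [-0.815  1.127  1.044  0.887  2.316  1.078] margin 0.33
```

```bash
cat > m6.py <<'E'
from h import *
import pickle,sys
p,d,i=pickle.load(open('pics/k_wrist.pkl','rb'))
W=cloud(d,i); hsv=cv2.cvtColor(p,cv2.COLOR_RGB2HSV)
H,S,V=[hsv[:,:,k].astype(int) for k in range(3)]
m=((H<25)|(H>170))&(S>140)&(d>0); m[235:]=0; m[:165]=0; m[:,:205]=0; m[:,360:]=0
st=np.array([.6545,-.1431,.0911])
for r in range(178,235,8):
    us=np.where(m[r])[0]; A,B=W[r,us.min()+1]-st,W[r,us.max()-1]-st
    print(r,us.min(),us.max(),(A@DS).round(4),(A@EY).round(4),(B@EY).round(4),((A+B)@EY/2).round(4))
for u in range(225,342,12):
    vs=np.where(m[:,u])[0]; A=W[vs.min()+1,u]-st; print(u,vs.min(),(A@DS).round(4),(A@EY).round(4))
q,dd,j=pickle.load(open('pics/k_scene.pkl','rb'))
# backing low edge & sheet end corner in scene
W=cloud(dd,j)-st
hsv=cv2.cvtColor(q,cv2.COLOR_RGB2HSV);H,S=hsv[:,:,0].astype(int),hsv[:,:,1].astype(int)
m=((H<16)|(H>172))&(S>90)&(abs(W@N)<.012)&(abs(W@EY)<.07)&((W@DS)<.02)&(dd>0)
print('scene DS range',np.percentile((W@DS)[m],[0,.5,2,98,100]).round(4),'EY',np.percentile((W@EY)[m],[.5,99.5]).round(4),'N of thick',np.median((W@N)[m&((W@DS)<-.07)]).round(4))
E
python3 m6.py
```

```text
178 220 344 -0.0029 0.0536 -0.0529 0.0003
186 221 343 -0.0101 0.0532 -0.0527 0.0002
194 222 343 -0.0171 0.0525 -0.0529 -0.0002
202 222 343 -0.0244 0.0529 -0.0534 -0.0003
210 222 342 -0.0318 0.0533 -0.0527 0.0003
218 223 342 -0.0393 0.0527 -0.0527 -0.0
226 223 341 -0.0468 0.053 -0.0525 0.0003
234 223 342 -0.0527 0.0524 -0.0532 -0.0004
225 174 -0.0002 0.0499
237 174 -0.0004 0.0396
249 174 -0.0002 0.029
261 174 -0.0004 0.0186
273 174 -0.0003 0.0081
285 174 -0.0005 -0.0024
297 174 -0.0003 -0.0128
309 174 -0.0005 -0.0234
321 173 0.0005 -0.0338
333 173 0.0006 -0.044
scene DS range [-0.1387 -0.1363 -0.1342 -0.0021  0.001 ] EY [-0.0563  0.0557] N of thick 0.0028
```

```bash
cat > t2.py <<'E'
from ik import *
from rig import env
st=np.array([.6545,-.1431,.0911]); Pe=st-.1395*DS
z=np.cos(np.pi/6)*DS+.5*EY
Rt=frame(-N,z); tcp=Pe+.017*DS+.034*z+.001*N
q=np.array(env.sense()['joint_positions']); 
qg=ik(tcp,Rt)[0]; qp=ik(tcp-.09*z,Rt,q0=qg)[0]
print('grasp',qg.round(3),'pre',qp.round(3),'tcp',tcp.round(4),(tcp-.09*z).round(4))
# lift candidates
for k in(.03,.1): print('lift',k,ik(tcp+k*N,Rt,q0=qg))
# vise
vy=np.radians(-7); vx=np.array([np.cos(vy),np.sin(vy),0]); vyv=np.array([-np.sin(vy),np.cos(vy),0]); Z=np.array([0,0,1.])
F=np.array([.6645,.1805,.05])
G=(tcp-Pe); gx,gy,gn=G@DS,G@EY,G@N   # tcp in sheet frame from high end mid
for s in(1,):
    sx,sz=-Z,s*vx; sy=np.cross(sz,sx)
    low=F-.007*vx   # sheet low mid of 4mm; sheet mid-thick(4mm from underside) is +2mm along sz
    top=low+.14*Z+.002*sz
    t=top+gx*sx+gy*sy+gn*sz; zz=np.cos(np.pi/6)*sx+.5*sy
    for h in(0,.12):
        for qq in ik(t+h*Z,frame(-sz,zz),40): print('vise',s,h,(t+h*Z).round(4),qq.round(3))
def path(qa,qb,n):
    R0=fk(qa,P)[1];p0=fk(qa,P)[0]
    for k in range(1,n+1):
        p_,R_=fk(qa+(qb-qa)*k/n,P)
        low=min((p_+R_@[x,y,-.085])[2] for x in(-.1,.1) for y in(-.04,.04))
        print((R0.T@(p_-p0)).round(3),R.from_matrix(R0.T@R_).as_rotvec().round(3),'| tcp',p_.round(3),'bodylow',low.round(3),'wrist',(p_-P[5]*R_[:,2]).round(3))
path(q,qp,16)
E
python3 t2.py
```

```text
grasp [-1.044  0.369  2.059  1.22   1.436  0.907] pre [-1.219  0.318  2.044  1.091  1.571  0.919] tcp [ 0.567  -0.1391  0.1269] [ 0.5023 -0.1944  0.1561]
lift 0.03 [array([-1.0223081 ,  0.315594  ,  2.05112459,  1.22768557,  1.44313557,
        0.96986524])]
lift 0.1 [array([-0.97258965,  0.20822755,  2.01586428,  1.24271985,  1.45493807,
        1.1178684 ])]
[0.003 0.016 0.024] [ 0.008 -0.102  0.019] | tcp [ 0.632 -0.148  0.159] bodylow 0.214 wrist [ 0.769 -0.164  0.499]
[0.003 0.031 0.045] [ 0.022 -0.204  0.042] | tcp [ 0.61  -0.152  0.145] bodylow 0.192 wrist [ 0.745 -0.205  0.482]
[0.002 0.045 0.063] [ 0.043 -0.306  0.069] | tcp [ 0.59  -0.153  0.134] bodylow 0.171 wrist [ 0.718 -0.244  0.466]
[-0.002  0.058  0.078] [ 0.07  -0.407  0.101] | tcp [ 0.572 -0.152  0.125] bodylow 0.153 wrist [ 0.688 -0.28   0.449]
[-0.006  0.07   0.09 ] [ 0.103 -0.507  0.137] | tcp [ 0.556 -0.151  0.118] bodylow 0.137 wrist [ 0.656 -0.312  0.433]
[-0.01   0.081  0.099] [ 0.142 -0.606  0.178] | tcp [ 0.542 -0.148  0.114] bodylow 0.124 wrist [ 0.621 -0.341  0.417]
[-0.015  0.09   0.105] [ 0.187 -0.702 
[... 431 characters left out ...]
]
[-0.019  0.114  0.104] [ 0.421 -1.06   0.444] | tcp [ 0.509 -0.145  0.122] bodylow 0.087 wrist [ 0.428 -0.429  0.341]
[-0.014  0.118  0.099] [ 0.491 -1.14   0.51 ] | tcp [ 0.507 -0.149  0.128] bodylow 0.084 wrist [ 0.389 -0.434  0.327]
[-0.007  0.122  0.094] [ 0.566 -1.216  0.58 ] | tcp [ 0.506 -0.157  0.134] bodylow 0.083 wrist [ 0.349 -0.436  0.313]
[0.002 0.127 0.088] [ 0.645 -1.287  0.654] | tcp [ 0.506 -0.167  0.141] bodylow 0.082 wrist [ 0.311 -0.435  0.3  ]
[0.015 0.133 0.082] [ 0.728 -1.354  0.733] | tcp [ 0.504 -0.179  0.149] bodylow 0.083 wrist [ 0.274 -0.429  0.287]
[0.03  0.139 0.077] [ 0.814 -1.414  0.816] | tcp [ 0.502 -0.194  0.156] bodylow 0.083 wrist [ 0.238 -0.42   0.275]
```

```bash
cat > t3.py <<'E'
from ik import *
st=np.array([.6545,-.1431,.0911]); Pe=st-.1395*DS
vy=np.radians(-7); vx=np.array([np.cos(vy),np.sin(vy),0]); Z=np.array([0,0,1.])
F=np.array([.6645,.1805,.05])
for ph in(0,15,30,45):
    f=np.radians(ph); z=np.cos(f)*DS+np.sin(f)*EY
    for sx_ in(1,-1):
        tcp=Pe+.017*DS+.034*z+.001*N
        for h in(0,.05): print('grasp',ph,sx_,[(q.round(2)) for q in ik(tcp+h*N,frame(sx_*N,z),25)])
        G=(tcp-Pe); gx,gy,gn=G@DS,G@EY,G@N
        for s in(1,-1):
            sx,sz=-Z,s*vx; sy=np.cross(sz,sx)
            t=F-.007*vx+.14*Z+.002*sz+gx*sx+gy*sy+gn*sz; zz=np.cos(f)*sx+np.sin(f)*sy
            for h in(0,.12): print('  vise',ph,sx_,'sz=%+d vx'%s,h,[q.round(2) for q in ik(t+h*Z,frame(sx_*sz,zz),25)])
E
python3 t3.py
```

```text
grasp 0 1 [array([-0.97,  0.  ,  2.46,  1.67,  0.99, -2.4 ])]
grasp 0 1 [array([-0.92, -0.12,  2.44,  1.61,  0.95, -2.23])]
  vise 0 1 sz=+1 vx 0 [array([ 0.15,  0.4 ,  1.41, -0.  ,  1.33,  0.27])]
  vise 0 1 sz=+1 vx 0.12 [array([ 0.15,  0.33,  1.27, -0.  ,  1.53,  0.27])]
  vise 0 1 sz=-1 vx 0 []
  vise 0 1 sz=-1 vx 0.12 []
grasp 0 -1 [array([-0.97,  0.  ,  2.46,  1.67,  0.99,  0.74])]
grasp 0 -1 [array([-0.92, -0.12,  2.44,  1.61,  0.95,  0.91])]
  vise 0 -1 sz=+1 vx 0 []
  vise 0 -1 sz=+1 vx 0.12 []
  vise 0 -1 sz=-1 vx 0 [array([0.15, 0.39, 1.43, 0.  , 1.32, 0.28])]
  vise 0 -1 sz=-1 vx 0.12 [array([0.15, 0.32, 1.29, 0.  , 1.53, 0.28])]
grasp 15 1 [array([-1.04,  0.18,  2.27,  1.4 ,  1.23, -2.3 ])]
grasp 15 1 [array([-1.  ,  0.08,  2.25,  1.39,  1.22, -2.17])]
  vise 15 1 sz=+1 vx 0 [array([0.03, 0.35, 1.5 , 0.27, 1.26, 0.07])]
  vise 15 1 sz=+1 vx 0.12 [array([0.03, 0.27, 1.37, 0.26, 1.46, 0.12])]
  vise 15 1 sz=-1 vx 0 []
  vise 15 1 sz=-1 vx 0.12 []
grasp 15 -1 [array([-1.04,  0.18,  2.27,  1.4 ,  1.23,  0.84])]
grasp 15 -1 [array([-1.  ,  0.08,  2.25,  1.39,  1.22,  0.97])]

[... 1055 characters left out ...]
 1 [array([-0.98,  0.48,  1.82,  1.12,  1.66, -2.09])]
  vise 45 1 sz=+1 vx 0 [array([-0.21,  0.39,  1.62,  0.81,  1.32, -0.38])]
  vise 45 1 sz=+1 vx 0.12 [array([-0.21,  0.27,  1.54,  0.79,  1.46, -0.23])]
  vise 45 1 sz=-1 vx 0 [array([ 0.45,  0.76,  1.09, -0.65,  1.75, -2.54])]
  vise 45 1 sz=-1 vx 0.12 [array([ 0.45,  0.67,  1.  , -0.68,  1.89, -2.65])]
grasp 45 -1 [array([-1.01,  0.55,  1.83,  1.09,  1.64,  0.96])]
grasp 45 -1 [array([-0.98,  0.48,  1.82,  1.12,  1.66,  1.05])]
  vise 45 -1 sz=+1 vx 0 []
  vise 45 -1 sz=+1 vx 0.12 []
  vise 45 -1 sz=-1 vx 0 [array([ 0.45,  0.76,  1.09, -0.65,  1.75,  0.61])]
  vise 45 -1 sz=-1 vx 0.12 [array([ 0.45,  0.67,  1.  , -0.68,  1.89,  0.49])]
```

```bash
cat > t4.py <<'E'
from ik import *
from rig import env
st=np.array([.6545,-.1431,.0911]); Pe=st-.1395*DS
f=np.radians(15); z=np.cos(f)*DS+np.sin(f)*EY
Rt=frame(-N,z); tcp=Pe+.018*DS+.034*z+.001*N
def path(qa,qb,n,pr=True):
    p0,R0=fk(qa,P)
    for k in range(1,n+1):
        p_,R_=fk(qa+(qb-qa)*k/n,P)
        low=min((p_+R_@[x,y,-.085])[2] for x in(-.1,.1) for y in(-.04,.04)); tip=p_-.021*R_[:,2]
        print((R0.T@(p_-p0)).round(3).tolist(),R.from_matrix(R0.T@R_).as_rotvec().round(3).tolist(),'| tip',tip.round(3),'bodylow',low.round(3),'wrist',(p_-P[5]*R_[:,2]).round(3))
if __name__=='__main__':
    q=np.array(env.sense()['joint_positions']); print(q.round(3))
    qg=ik(tcp,Rt)[0]
    for k in(.05,.08,.11): 
        o=ik(tcp-k*z,Rt,q0=qg); print(k,[a.round(3) for a in o],(tcp-k*z).round(3))
    qp=ik(tcp-.07*z+.0*N,Rt,q0=qg)[0]
    qu=ik(np.array([.56,-.20,.26]),frame(-EY,-N),q0=q)[0]; print('up',qu.round(3)); path(q,qu,3)
    path(qu,qp,16)
E
python3 t4.py
```

```text
[-0.249  0.677  1.011 -0.152  1.807  1.162]
0.05 [array([-1.164,  0.109,  2.304,  1.301,  1.313,  0.864])] [ 0.53  -0.166  0.143]
0.08 [array([-1.24 ,  0.069,  2.316,  1.242,  1.37 ,  0.876])] [ 0.505 -0.178  0.154]
0.11 [array([-1.315,  0.033,  2.322,  1.186,  1.43 ,  0.885])] [ 0.479 -0.19   0.165]
up [-0.362  0.428  1.201 -0.192  1.846  1.038]
[0.018, 0.041, -0.016] [0.0, -0.0, -0.001] | tip [ 0.633 -0.162  0.225] bodylow 0.27 wrist [ 0.761 -0.143  0.546]
[0.032, 0.083, -0.03] [0.0, -0.001, -0.001] | tip [ 0.601 -0.182  0.254] bodylow 0.298 wrist [ 0.729 -0.162  0.575]
[0.044, 0.126, -0.04] [-0.0, -0.002, -0.001] | tip [ 0.568 -0.199  0.279] bodylow 0.324 wrist [ 0.696 -0.179  0.601]
[-0.009, 0.004, 0.029] [0.032, -0.101, 0.009] | tip [ 0.551 -0.194  0.255] bodylow 0.292 wrist [ 0.674 -0.211  0.578]
[-0.02, 0.008, 0.054] [0.071, -0.203, 0.026] | tip [ 0.536 -0.187  0.233] bodylow 0.262 wrist [ 0.649 -0.24   0.556]
[-0.033, 0.011, 0.075] [0.115, -0.303, 0.05] | tip [ 0.523 -0.178  0.214] bodylow 0.236 wrist [ 0.622 -0.267  0.534]
[-0.046, 0.013, 0.092] [0.164, -0.402, 0.081] | tip 
[... 776 characters left out ...]
.004, 0.123] [0.624, -1.017, 0.504] | tip [ 0.496 -0.127  0.157] bodylow 0.115 wrist [ 0.359 -0.365  0.369]
[-0.089, -0.007, 0.12] [0.701, -1.088, 0.593] | tip [ 0.498 -0.132  0.158] bodylow 0.109 wrist [ 0.325 -0.362  0.35 ]
[-0.079, -0.009, 0.118] [0.779, -1.155, 0.688] | tip [ 0.5   -0.14   0.158] bodylow 0.102 wrist [ 0.292 -0.355  0.333]
[-0.067, -0.009, 0.116] [0.858, -1.216, 0.79] | tip [ 0.5   -0.151  0.159] bodylow 0.097 wrist [ 0.26  -0.346  0.316]
[-0.051, -0.006, 0.116] [0.936, -1.272, 0.899] | tip [ 0.499 -0.165  0.159] bodylow 0.091 wrist [ 0.23  -0.333  0.299]
[-0.033, -0.002, 0.117] [1.014, -1.322, 1.014] | tip [ 0.495 -0.182  0.158] bodylow 0.085 wrist [ 0.202 -0.317  0.283]
```

```bash
cat > t5.py <<'E'
from t4 import *
q=np.array(env.sense()['joint_positions'])
qg=ik(tcp,Rt)[0]; qp=ik(tcp-.10*z,Rt,q0=qg)[0]
qu=ik(np.array([.53,-.22,.26]),frame(-EY,-N),q0=q)[0]; print(qu.round(3),qp.round(3)); path(q,qu,1)
path(qu,qp,17)
E
python3 t5.py
```

```text
[-0.404  0.37   1.277 -0.205  1.821  0.998] [-1.29   0.044  2.321  1.205  1.41   0.882]
[0.059, 0.157, -0.028] [-0.0, -0.002, -0.001] | tip [ 0.538 -0.219  0.279] bodylow 0.324 wrist [ 0.666 -0.199  0.601]
[-0.009, 0.005, 0.027] [0.03, -0.095, 0.016] | tip [ 0.522 -0.214  0.257] bodylow 0.295 wrist [ 0.644 -0.229  0.581]
[-0.02, 0.01, 0.05] [0.066, -0.189, 0.037] | tip [ 0.507 -0.208  0.237] bodylow 0.268 wrist [ 0.62  -0.256  0.561]
[-0.032, 0.013, 0.07] [0.106, -0.282, 0.064] | tip [ 0.493 -0.199  0.219] bodylow 0.243 wrist [ 0.594 -0.28   0.541]
[-0.044, 0.015, 0.087] [0.15, -0.375, 0.097] | tip [ 0.482 -0.19   0.204] bodylow 0.221 wrist [ 0.567 -0.302  0.521]
[-0.057, 0.016, 0.1] [0.199, -0.465, 0.135] | tip [ 0.473 -0.18   0.192] bodylow 0.201 wrist [ 0.538 -0.322  0.501]
[-0.069, 0.016, 0.11] [0.252, -0.554, 0.179] | tip [ 0.467 -0.171  0.182] bodylow 0.184 wrist [ 0.508 -0.338  0.482]
[-0.079, 0.014, 0.118] [0.308, -0.641, 0.228] | tip [ 0.462 -0.162  0.174] bodylow 0.168 wrist [ 0.477 -0.352  0.463]
[-0.088, 0.012, 0.122] [0.368, -0.725, 0.283] | tip [ 0.46  -0.154  0.168] bo
[... 401 characters left out ...]
, -0.003, 0.118] [0.637, -1.029, 0.557] | tip [ 0.465 -0.144  0.162] bodylow 0.12 wrist [ 0.318 -0.376  0.373]
[-0.092, -0.006, 0.115] [0.71, -1.096, 0.639] | tip [ 0.468 -0.149  0.163] bodylow 0.114 wrist [ 0.287 -0.372  0.356]
[-0.083, -0.008, 0.111] [0.785, -1.159, 0.725] | tip [ 0.471 -0.156  0.165] bodylow 0.109 wrist [ 0.257 -0.365  0.34 ]
[-0.071, -0.008, 0.108] [0.86, -1.218, 0.816] | tip [ 0.472 -0.166  0.166] bodylow 0.104 wrist [ 0.229 -0.356  0.324]
[-0.057, -0.007, 0.106] [0.937, -1.272, 0.913] | tip [ 0.472 -0.179  0.168] bodylow 0.1 wrist [ 0.202 -0.343  0.309]
[-0.04, -0.003, 0.105] [1.014, -1.322, 1.014] | tip [ 0.47  -0.194  0.169] bodylow 0.096 wrist [ 0.177 -0.329  0.294]
```

Request:
move_arm --series '[{"claw":0,"x":0.018,"y":0.046,"z":-0.02,"ax":0,"ay":0,"az":0},{"claw":0,"x":0.036,"y":0.09,"z":-0.028,"ax":0,"ay":0,"az":0},{"claw":0,"x":0.05,"y":0.13,"z":-0.028,"ax":0,"ay":0,"az":0},{"claw":0,"x":0.059,"y":0.157,"z":-0.028,"ax":0,"ay":0,"az":0},{"claw":0,"x":0.059,"y":0.157,"z":-0.028,"ax":0,"ay":0,"az":0},{"claw":0,"x":0.059,"y":0.157,"z":-0.028,"ax":0,"ay":0,"az":0}]'

```text
t: 15.85
tool_pos: [0.5285, -0.2199, 0.2593]
tcp_rot: [2.756, -0.0, -1.422]
force: [-0.9, -0.1, -0.3]
opening: 0.004
```

Request:
move_arm --series '[{"claw":0,"x":-0.009,"y":0.005,"z":0.027,"ax":0.03,"ay":-0.095,"az":0.016},{"claw":0,"x":-0.02,"y":0.01,"z":0.05,"ax":0.066,"ay":-0.189,"az":0.037},{"claw":0,"x":-0.032,"y":0.013,"z":0.07,"ax":0.106,"ay":-0.282,"az":0.064},{"claw":0,"x":-0.044,"y":0.015,"z":0.087,"ax":0.15,"ay":-0.375,"az":0.097},{"claw":0,"x":-0.057,"y":0.016,"z":0.1,"ax":0.199,"ay":-0.465,"az":0.135},{"claw":0,"x":-0.069,"y":0.016,"z":0.11,"ax":0.252,"ay":-0.554,"az":0.179},{"claw":0,"x":-0.079,"y":0.014,"z":0.118,"ax":0.308,"ay":-0.641,"az":0.228},{"claw":0,"x":-0.088,"y":0.012,"z":0.122,"ax":0.368,"ay":-0.725,"az":0.283},{"claw":0,"x":-0.095,"y":0.009,"z":0.124,"ax":0.432,"ay":-0.806,"az":0.344},{"claw":0,"x":-0.098,"y":0.005,"z":0.123,"ax":0.498,"ay":-0.884,"az":0.41},{"claw":0,"x":-0.099,"y":0.001,"z":0.121,"ax":0.566,"ay":-0.958,"az":0.481},{"claw":0,"x":-0.097,"y":-0.003,"z":0.118,"ax":0.637,"ay":-1.029,"az":0.557},{"claw":0.02,"x":-0.092,"y":-0.006,"z":0.115,"ax":0.71,"ay":-1.096,"az":0.639},{"claw":0.04,"x":-0.083,"y":-0.008,"z":0.111,"ax":0.785,"ay":-1.159,"az":0.725},{"claw":0.045,"x":-0.071,"y":-0.008,"z":0.108,"ax":0.86,"ay":-1.218,"az":0.816},{"claw":0.045,"x":-0.057,"y":-0.007,"z":0.106,"ax":0.937,"ay":-1.272,"az":0.913},{"claw":0.045,"x":-0.04,"y":-0.003,"z":0.105,"ax":1.014,"ay":-1.322,"az":1.014},{"claw":0.045,"x":-0.04,"y":-0.003,"z":0.105,"ax":1.014,"ay":-1.322,"az":1.014},{"claw":0.045,"x":-0.04,"y":-0.003,"z":0.105,"ax":1.014,"ay":-1.322,"az":1.014},{"claw":0.045,"x":-0.04,"y":-0.003,"z":0.105,"ax":1.014,"ay":-1.322,"az":1.014}]'

```text
t: 17.85
tool_pos: [0.4877, -0.1859, 0.1622]
tcp_rot: [2.886, 1.186, -2.983]
force: [0.0, -0.7, 0.2]
opening: 0.509
```

```bash
python3 snap.py l wrist scene
python3 - <<'E'
from t4 import *
s=env.sense()
print('to pre',plan(s,tcp-.1*z,Rt)); print('to grasp',plan(s,tcp,Rt))
import pickle
q,d,j=pickle.load(open('pics/l_scene.pkl','rb'))
cv2.imwrite('pics/l_s2.png',cv2.resize(q[90:250,170:370,::-1],None,fx=4,fy=3.7,interpolation=cv2.INTER_CUBIC))
E
```

```text
{'t': 17.95, 'joint_positions': [-1.2909, 0.0442, 2.318, 1.202, 1.412, 0.8814], 'tool_pos': [0.4878, -0.1861, 0.1624], 'tcp_rot': [2.8878, 1.1867, -2.9815], 'force': [0.0057, 0.2309, 0.1961], 'opening': 0.5124}
to pre (array([0.001 , 0.0004, 0.0004]), array([ 0.0013, -0.0011,  0.0036]))
to grasp (array([0.0009, 0.0003, 0.1004]), array([ 0.0013, -0.0011,  0.0036]))
```

View pics/l_wrist.png

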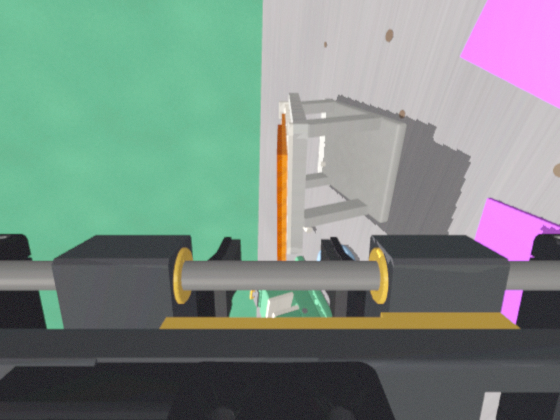

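View pics/l_s2.png

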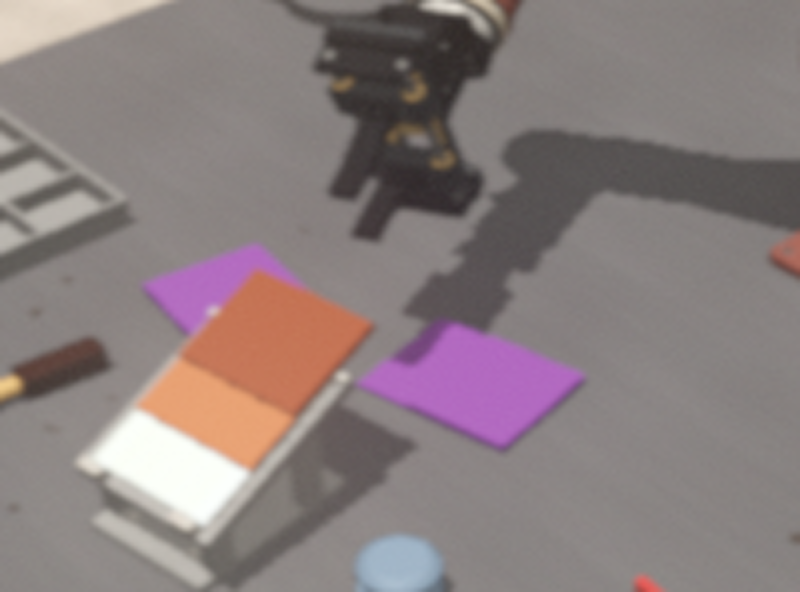

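Request:
move_arm --series '[{"claw":0.045,"x":0.001,"y":0,"z":0.02,"ax":0,"ay":0,"az":0.003},{"claw":0.045,"x":0.001,"y":0,"z":0.04,"ax":0,"ay":0,"az":0.003},{"claw":0.045,"x":0.001,"y":0,"z":0.055,"ax":0,"ay":0,"az":0.003},{"claw":0.045,"x":0.001,"y":0,"z":0.07,"ax":0,"ay":0,"az":0.003},{"claw":0.045,"x":0.001,"y":0,"z":0.085,"ax":0,"ay":0,"az":0.003},{"claw":0.045,"x":0.001,"y":0,"z":0.095,"ax":0,"ay":0,"az":0.003},{"claw":0.045,"x":0.001,"y":0,"z":0.1,"ax":0,"ay":0,"az":0.003},{"claw":0.045,"x":0.001,"y":0,"z":0.1,"ax":0,"ay":0,"az":0.003}]' --newtons 30

```text
t: 18.75
tool_pos: [0.5719, -0.1466, 0.1249]
tcp_rot: [2.877, 1.186, -2.993]
force: [-0.4, 0.5, -0.2]
opening: 0.52
```

```bash
python3 snap.py m wrist scene
python3 - <<'E'
from t4 import *
s=env.sense()
print('to grasp',plan(s,tcp,Rt))
import pickle
q,d,j=pickle.load(open('pics/m_scene.pkl','rb'))
cv2.imwrite('pics/m_s2.png',cv2.resize(q[90:250,170:370,::-1],None,fx=4,fy=3.7,interpolation=cv2.INTER_CUBIC))
E
```

```text
{'t': 18.85, 'joint_positions': [-1.0437, 0.1856, 2.2709, 1.4, 1.2272, 0.8379], 'tool_pos': [0.5716, -0.1473, 0.1252], 'tcp_rot': [2.8778, 1.1863, -2.9939], 'force': [0.356, -0.2965, 0.0896], 'opening': 0.5142}
to grasp (array([-0.0004,  0.0003,  0.0008]), array([-0.0002, -0.0003, -0.001 ]))
```

View pics/m_wrist.png

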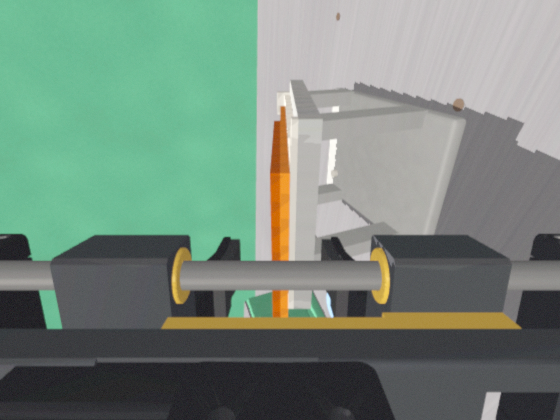

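View pics/m_s2.png

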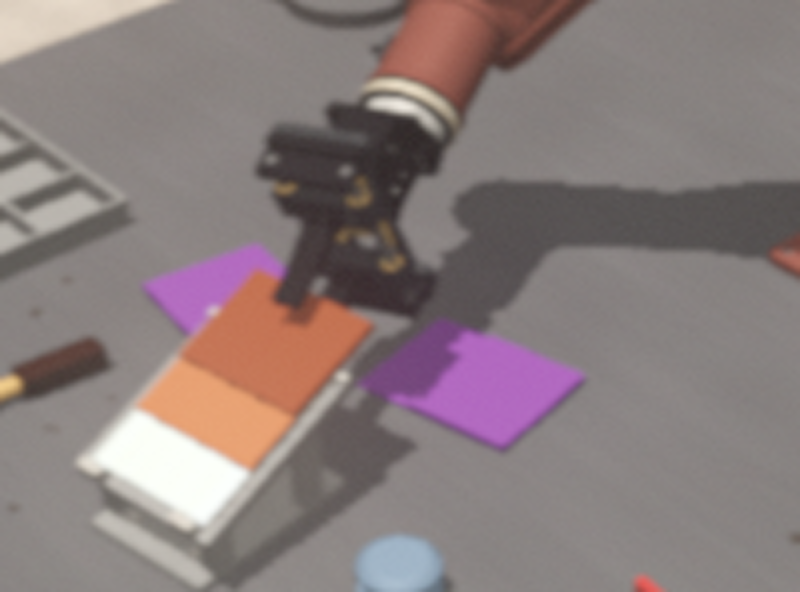

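Request:
move_arm --series '[{"claw":0.02,"x":0,"y":0,"z":0,"ax":0,"ay":0,"az":0},{"claw":0.012,"x":0,"y":0,"z":0,"ax":0,"ay":0,"az":0},{"claw":0.0,"x":0,"y":0,"z":0,"ax":0,"ay":0,"az":0},{"claw":0.0,"x":0,"y":0,"z":0,"ax":0,"ay":0,"az":0},{"claw":0.0,"x":0,"y":0,"z":0,"ax":0,"ay":0,"az":0},{"claw":0.0,"x":0,"y":0,"z":0,"ax":0,"ay":0,"az":0},{"claw":0.0,"x":0,"y":0,"z":0,"ax":0,"ay":0,"az":0}]' --newtons 30

```text
t: 19.55
tool_pos: [0.5717, -0.1473, 0.1253]
tcp_rot: [2.878, 1.187, -2.994]
force: [-0.1, 0.8, 1.9]
opening: 0.09
```

Request:
move_arm --series '[{"claw":0.0,"x":-0.004,"y":0,"z":0,"ax":0,"ay":0,"az":0},{"claw":0.0,"x":-0.012,"y":0,"z":0,"ax":0,"ay":0,"az":0},{"claw":0.0,"x":-0.022,"y":0,"z":0,"ax":0,"ay":0,"az":0},{"claw":0.0,"x":-0.035,"y":0,"z":0,"ax":0,"ay":0,"az":0},{"claw":0.0,"x":-0.05,"y":0,"z":0,"ax":0,"ay":0,"az":0},{"claw":0.0,"x":-0.07,"y":0,"z":0,"ax":0,"ay":0,"az":0},{"claw":0.0,"x":-0.08,"y":0,"z":0,"ax":0,"ay":0,"az":0},{"claw":0.0,"x":-0.08,"y":0,"z":0,"ax":0,"ay":0,"az":0},{"claw":0.0,"x":-0.08,"y":0,"z":0,"ax":0,"ay":0,"az":0},{"claw":0.0,"x":-0.08,"y":0,"z":0,"ax":0,"ay":0,"az":0}]'

```text
t: 20.55
tool_pos: [0.6008, -0.1424, 0.1982]
tcp_rot: [2.874, 1.185, -2.998]
force: [-0.3, -0.7, -1.5]
opening: 0.089
```

```bash
python3 snap.py n wrist scene
python3 - <<'E'
import cv2
q=cv2.imread('pics/n_scene.png')
cv2.imwrite('pics/n_s2.png',cv2.resize(q[70:250,170:370],None,fx=4,fy=3.3,interpolation=cv2.INTER_CUBIC))
E
```

```text
{'t': 20.65, 'joint_positions': [-0.9737, 0.0291, 2.2366, 1.3773, 1.2129, 1.0495], 'tool_pos': [0.6008, -0.1426, 0.1982], 'tcp_rot': [2.8731, 1.1852, -2.9989], 'force': [0.1818, 0.4427, -1.1662], 'opening': 0.085}
```

View pics/n_wrist.png

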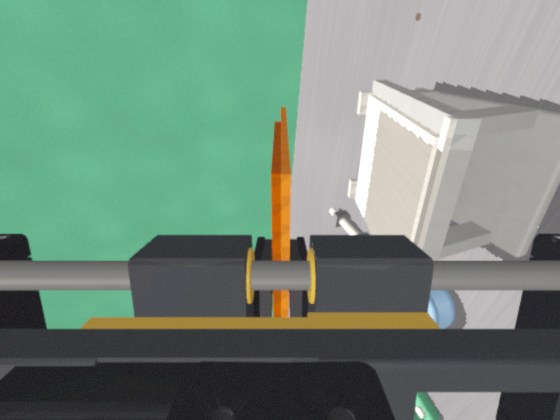

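View pics/n_s2.png

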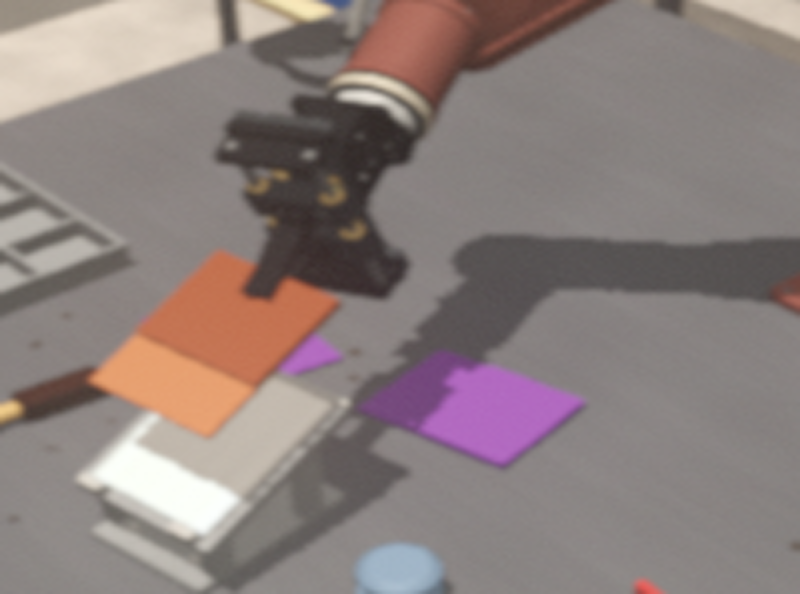

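```bash
cat > m7.py <<'E'
from t4 import *
import pickle,sys
q,d,j=pickle.load(open(sys.argv[1],'rb'))
T=np.array(eval(sys.argv[2]));R0=rpy(eval(sys.argv[3]))
hsv=cv2.cvtColor(q,cv2.COLOR_RGB2HSV);H,S,V=[hsv[:,:,k].astype(int) for k in range(3)]
W=cloud(d,j); L=(W-T)@R0
# nominal sheet frame in tool: 
B=Rt.T@np.stack([DS,EY,N],1); pe=Rt.T@(Pe-tcp)
Q=(L-pe)@B   # coordinates along sheet from high end mid
m=((H<18)|(H>170))&(S>90)&(d>0)&(abs(Q[:,:,2])<.02)&(Q[:,:,0]>-.02)&(Q[:,:,0]<.16)&(abs(Q[:,:,1])<.08)
print(m.sum())
A=Q[m]
for nm,sel in(('thick',A[:,0]<.085),('ledge',(A[:,0]>.095)&(A[:,0]<.138))):
    a=A[sel]; c=np.linalg.lstsq(np.c_[a[:,:2]-[.07,0],np.ones(len(a))],a[:,2],rcond=None)[0]; print(nm,sel.sum(),'slopes',c[:2].round(4),'offset',c[2].round(4))
for lo,hi in((.01,.03),(.05,.07),(.1,.12)):
    a=A[(A[:,0]>lo)&(A[:,0]<hi)]; print('y range',lo,a[:,1].min().round(4),a[:,1].max().round(4))
for lo in(-.04,-.02,0,.02,.04):
    a=A[abs(A[:,1]-lo)<.008]; print('x range',lo,a[:,0].min().round(4),a[:,0].max().round(4))
E
python3 m7.py pics/n_scene.pkl "[0.6008,-0.1426,0.1982]" "[2.8731,1.1852,-2.9989]"
python3 - <<'E'
import sys; sys.path.insert(0,'.')
E
```

```text
1720
thick 982 slopes [-0.0046  0.0007] offset 0.0027
ledge 539 slopes [0.009 0.007] offset -0.0018
y range 0.01 -0.0553 0.0571
y range 0.05 -0.0539 0.0559
y range 0.1 -0.0546 0.0559
x range -0.04 0.0032 0.1425
x range -0.02 0.0044 0.1418
x range 0 -0.0064 0.1414
x range 0.02 0.0013 0.1418
x range 0.04 0.0016 0.1411
```

```bash
cat > t6.py <<'E'
from t4 import *
B=Rt.T@np.stack([DS,EY,N],1); pe=Rt.T@(Pe-tcp)
vy=np.radians(-7); vx=np.array([np.cos(vy),np.sin(vy),0]); Z=np.array([0,0,1.])
F=np.array([.6645,.1805,.05])
def vise_pose(xo,yo,h,beta):
    sx=-(np.cos(beta)*Z+np.sin(beta)*vx); sz=-(np.cos(beta)*vx-np.sin(beta)*Z); sy=np.cross(sz,sx)
    Rm=np.stack([sx,sy,sz],1)@B.T
    vyv=np.cross(Z,vx)
    low=F+xo*vx+yo*vyv+h*Z
    top=low-.14*sx+.002*sz
    return top-Rm@pe,Rm
def corners(p,Rm):
    c=[]
    for a in(0,.14):
        for b in(-.055,.055): c.append(p+Rm@(pe+B@[a,b,0]))
    return np.array(c)
if __name__=='__main__':
    q=np.array(env.sense()['joint_positions'])
    p,Rm=vise_pose(-.009,0,.085,.08)
    sol=ik(p,Rm,60); print([s.round(3) for s in sol])
    qh=sol[0]
    print('final',ik(*vise_pose(-.009,0,0,.08),q0=qh)[0].round(3))
    n=18;p0,R0=fk(q,P)
    qs=[q+(qh-q)*k/n for k in range(1,n+1)]
    for a in qs:
        p_,R_=fk(a,P); c=corners(p_,R_); low=min((p_+R_@[x,y,-.085])[2] for x in(-.1,.1) for y in(-.04,.04))
        k=c[:,2].argmin()
        print((R0.T@(p_-p0)).round(3).tolist(),R.from_matrix(R0.T@R_).as_rotvec().round(3).tolist(),'| lowc',c[k].round(3),'x',c[:,0].min().round(2),c[:,0].max().round(2),'y',c[:,1].min().round(2),c[:,1].max().round(2),'body',low.round(3))
E
python3 t6.py
```

```text
[array([ 0.255,  0.507,  1.137, -0.215,  1.667,  0.364])]
final [ 0.255  0.558  1.225 -0.214  1.531  0.394]
[-0.001, 0.03, 0.021] [-0.115, 0.057, -0.126] | lowc [ 0.672 -0.041  0.154] x 0.55 0.71 y -0.18 -0.04 body 0.137
[0.0, 0.06, 0.039] [-0.228, 0.111, -0.252] | lowc [ 0.664 -0.002  0.143] x 0.55 0.71 y -0.15 -0.0 body 0.138
[0.003, 0.088, 0.053] [-0.342, 0.161, -0.378] | lowc [0.653 0.033 0.131] x 0.54 0.72 y -0.11 0.03 body 0.138
[0.008, 0.113, 0.065] [-0.454, 0.208, -0.505] | lowc [0.639 0.062 0.119] x 0.54 0.71 y -0.08 0.06 body 0.139
[0.014, 0.137, 0.073] [-0.565, 0.253, -0.631] | lowc [0.624 0.085 0.107] x 0.54 0.71 y -0.05 0.08 body 0.14
[0.02, 0.157, 0.08] [-0.674, 0.295, -0.757] | lowc [0.609 0.102 0.095] x 0.54 0.7 y -0.02 0.1 body 0.143
[0.025, 0.174, 0.085] [-0.781, 0.336, -0.883] | lowc [0.595 0.114 0.085] x 0.53 0.69 y 0.0 0.11 body 0.148
[0.03, 0.188, 0.09] [-0.886, 0.376, -1.008] | lowc [0.583 0.122 0.076] x 0.53 0.68 y 0.03 0.12 body 0.153
[0.033, 0.199, 0.094] [-0.989, 0.414, -1.133] | lowc [0.573 0.125 0.068] x 0.54 0.67 y 0.04 0.14 body 0.161
[0.034, 0.209, 0.0
[... 245 characters left out ...]
wc [0.567 0.12  0.061] x 0.56 0.65 y 0.05 0.18 body 0.193
[0.02, 0.227, 0.115] [-1.365, 0.57, -1.623] | lowc [0.573 0.116 0.065] x 0.57 0.65 y 0.06 0.19 body 0.208
[0.01, 0.233, 0.123] [-1.448, 0.612, -1.743] | lowc [0.582 0.114 0.071] x 0.58 0.65 y 0.06 0.2 body 0.224
[-0.004, 0.239, 0.132] [-1.526, 0.657, -1.862] | lowc [0.595 0.113 0.082] x 0.6 0.66 y 0.07 0.21 body 0.239
[-0.021, 0.247, 0.142] [-1.597, 0.704, -1.979] | lowc [0.611 0.114 0.096] x 0.61 0.66 y 0.09 0.22 body 0.254
[-0.04, 0.257, 0.152] [-1.661, 0.755, -2.095] | lowc [0.628 0.119 0.114] x 0.63 0.67 y 0.11 0.23 body 0.27
[-0.063, 0.27, 0.163] [-1.717, 0.81, -2.209] | lowc [0.66  0.236 0.135] x 0.65 0.67 y 0.13 0.24 body 0.288
```

```bash
cat > t7.py <<'E'
from t6 import *
q=np.array(env.sense()['joint_positions'])
p0,R0=fk(q,P)
ql=ik(p0+[-.03,0.02,.09],R0,q0=q); print('lift',[a.round(3) for a in ql]); ql=ql[0]
qh=ik(*vise_pose(-.009,0,.16,.08),40)[0]; print('high',qh.round(3))
print('lift shift',plan(env.sense(),p0+[-.03,.02,.09],R0))
n=19;p0,R0=fk(ql,P)
for k in range(1,n+1):
        a=ql+(qh-ql)*k/n
        p_,R_=fk(a,P); c=corners(p_,R_); low=min((p_+R_@[x,y,-.085])[2] for x in(-.1,.1) for y in(-.04,.04))
        k=c[:,2].argmin()
        print((R0.T@(p_-p0)).round(3).tolist(),R.from_matrix(R0.T@R_).as_rotvec().round(3).tolist(),'| lowc',c[k].round(3),'x',c[:,0].min().round(2),c[:,0].max().round(2),'y',c[:,1].min().round(2),c[:,1].max().round(2),'body',low.round(3))
E
python3 t7.py
```

```text
lift [array([-1.011, -0.261,  2.286,  1.283,  1.301,  1.288])]
high [ 0.255  0.487  1.028 -0.219  1.794  0.336]
lift shift (array([-0.0728,  0.0385, -0.0506]), array([ 0.,  0., -0.]))
[-0.001, 0.024, 0.017] [-0.099, 0.066, -0.121] | lowc [ 0.641 -0.03   0.243] x 0.52 0.67 y -0.17 -0.03 body 0.228
[0.001, 0.046, 0.032] [-0.198, 0.127, -0.242] | lowc [0.634 0.001 0.232] x 0.52 0.68 y -0.14 0.0 body 0.231
[0.003, 0.068, 0.044] [-0.298, 0.183, -0.364] | lowc [0.625 0.028 0.221] x 0.52 0.68 y -0.12 0.03 body 0.232
[0.007, 0.087, 0.054] [-0.397, 0.236, -0.487] | lowc [0.614 0.05  0.21 ] x 0.51 0.69 y -0.09 0.05 body 0.234
[0.011, 0.104, 0.062] [-0.497, 0.285, -0.609] | lowc [0.603 0.067 0.198] x 0.51 0.68 y -0.07 0.07 body 0.237
[0.015, 0.119, 0.07] [-0.595, 0.331, -0.731] | lowc [0.592 0.081 0.188] x 0.51 0.68 y -0.04 0.08 body 0.241
[0.019, 0.132, 0.076] [-0.693, 0.373, -0.853] | lowc [0.582 0.09  0.178] x 0.51 0.68 y -0.02 0.09 body 0.246
[0.022, 0.143, 0.082] [-0.791, 0.414, -0.974] | lowc [0.573 0.096 0.17 ] x 0.52 0.67 y 0.0 0.1 body 0.252
[0.023, 0.152, 0.089] [-0.887, 0.452, -1.094
[... 434 characters left out ...]
owc [0.571 0.097 0.154] x 0.56 0.65 y 0.03 0.16 body 0.298
[0.006, 0.184, 0.128] [-1.339, 0.624, -1.675] | lowc [0.579 0.096 0.157] x 0.58 0.65 y 0.04 0.17 body 0.31
[-0.003, 0.191, 0.139] [-1.422, 0.658, -1.787] | lowc [0.59  0.097 0.163] x 0.59 0.65 y 0.05 0.19 body 0.323
[-0.015, 0.2, 0.15] [-1.502, 0.693, -1.896] | lowc [0.602 0.101 0.171] x 0.6 0.66 y 0.07 0.2 body 0.332
[-0.028, 0.21, 0.162] [-1.578, 0.73, -2.003] | lowc [0.617 0.106 0.182] x 0.62 0.66 y 0.08 0.21 body 0.342
[-0.043, 0.223, 0.174] [-1.65, 0.769, -2.107] | lowc [0.632 0.115 0.195] x 0.63 0.67 y 0.1 0.22 body 0.352
[-0.059, 0.239, 0.186] [-1.717, 0.81, -2.209] | lowc [0.66  0.236 0.21 ] x 0.65 0.67 y 0.13 0.24 body 0.363
```

Request:
move_arm --series '[{"claw":0,"x":-0.03,"y":0.016,"z":-0.02,"ax":0,"ay":0,"az":0},{"claw":0,"x":-0.06,"y":0.03,"z":-0.04,"ax":0,"ay":0,"az":0},{"claw":0,"x":-0.073,"y":0.038,"z":-0.051,"ax":0,"ay":0,"az":0},{"claw":0,"x":-0.073,"y":0.038,"z":-0.051,"ax":0,"ay":0,"az":0},{"claw":0,"x":-0.073,"y":0.038,"z":-0.051,"ax":0,"ay":0,"az":0}]'

```text
t: 21.15
tool_pos: [0.5705, -0.124, 0.2882]
tcp_rot: [2.878, 1.186, -2.995]
force: [-0.3, -0.4, -1.2]
opening: 0.087
```

Request:
move_arm --series '[{"claw":0,"x":-0.001,"y":0.024,"z":0.017,"ax":-0.099,"ay":0.066,"az":-0.121},{"claw":0,"x":0.001,"y":0.046,"z":0.032,"ax":-0.198,"ay":0.127,"az":-0.242},{"claw":0,"x":0.003,"y":0.068,"z":0.044,"ax":-0.298,"ay":0.183,"az":-0.364},{"claw":0,"x":0.007,"y":0.087,"z":0.054,"ax":-0.397,"ay":0.236,"az":-0.487},{"claw":0,"x":0.011,"y":0.104,"z":0.062,"ax":-0.497,"ay":0.285,"az":-0.609},{"claw":0,"x":0.015,"y":0.119,"z":0.07,"ax":-0.595,"ay":0.331,"az":-0.731},{"claw":0,"x":0.019,"y":0.132,"z":0.076,"ax":-0.693,"ay":0.373,"az":-0.853},{"claw":0,"x":0.022,"y":0.143,"z":0.082,"ax":-0.791,"ay":0.414,"az":-0.974},{"claw":0,"x":0.023,"y":0.152,"z":0.089,"ax":-0.887,"ay":0.452,"az":-1.094},{"claw":0,"x":0.024,"y":0.159,"z":0.095,"ax":-0.981,"ay":0.488,"az":-1.213},{"claw":0,"x":0.022,"y":0.166,"z":0.102,"ax":-1.074,"ay":0.523,"az":-1.331},{"claw":0,"x":0.019,"y":0.172,"z":0.11,"ax":-1.165,"ay":0.557,"az":-1.447},{"claw":0,"x":0.014,"y":0.177,"z":0.119,"ax":-1.253,"ay":0.59,"az":-1.562},{"claw":0,"x":0.006,"y":0.184,"z":0.128,"ax":-1.339,"ay":0.624,"az":-1.675},{"claw":0,"x":-0.003,"y":0.191,"z":0.139,"ax":-1.422,"ay":0.658,"az":-1.787},{"claw":0,"x":-0.015,"y":0.2,"z":0.15,"ax":-1.502,"ay":0.693,"az":-1.896},{"claw":0,"x":-0.028,"y":0.21,"z":0.162,"ax":-1.578,"ay":0.73,"az":-2.003},{"claw":0,"x":-0.043,"y":0.223,"z":0.174,"ax":-1.65,"ay":0.769,"az":-2.107},{"claw":0,"x":-0.059,"y":0.239,"z":0.186,"ax":-1.717,"ay":0.81,"az":-2.209},{"claw":0,"x":-0.059,"y":0.239,"z":0.186,"ax":-1.717,"ay":0.81,"az":-2.209}]'

```text
t: 23.15
tool_pos: [0.6595, 0.1768, 0.297]
tcp_rot: [2.878, 0.082, -0.111]
force: [0.2, -0.8, -1.2]
opening: 0.088
```

Run:
```python
from t6 import *
s=env.sense(); print(s['t'],s['joint_positions'].round(3) if hasattr(s['joint_positions'],'round') else s['joint_positions'],s['opening'])
print('resid',plan(s,*vise_pose(-.009,0,.16,.08)))
```

```text
23.15 [ 0.262  0.494  1.023 -0.222  1.793  0.332] 0.08841385308827839
resid (array([-0.0006,  0.0049, -0.0008]), array([ 0.0032, -0.0014,  0.0112]))
```

Settle, then look at where the sheet is relative to the slot.

Request:
move_arm --series '[{"claw":0,"x":0,"y":0,"z":0,"ax":0,"ay":0,"az":0},{"claw":0,"x":0,"y":0,"z":0,"ax":0,"ay":0,"az":0}]'

```text
t: 23.35
tool_pos: [0.6585, 0.1719, 0.2966]
tcp_rot: [2.878, 0.083, -0.122]
force: [1.2, 0.0, -1.0]
opening: 0.09
```

```bash
python3 snap.py o wrist scene top
python3 - <<'E'
from t6 import *
s=env.sense()
print('resid',plan(s,*vise_pose(-.009,0,.16,.08)))
import cv2
q=cv2.imread('pics/o_scene.png')
cv2.imwrite('pics/o_s2.png',cv2.resize(q[130:340,230:390],None,fx=4.5,fy=2.85,interpolation=cv2.INTER_CUBIC))
E
python3 m7.py pics/o_scene.pkl "list(env.sense()['tool_pos'])" "list(env.sense()['tcp_rot'])"
```

```text
{'t': 23.5, 'joint_positions': [0.2524, 0.4871, 1.0284, -0.2204, 1.7931, 0.3355], 'tool_pos': [0.6592, 0.1702, 0.2987], 'tcp_rot': [2.8787, 0.0802, -0.1244], 'force': [-0.0446, 0.5546, -0.2056], 'opening': 0.0889}
resid (array([-0.0009, -0.0019, -0.0009]), array([ 0.001 ,  0.0008, -0.0021]))
1145
thick 645 slopes [-0.0073 -0.0074] offset -0.0017
ledge 367 slopes [ 0.0054 -0.0001] offset -0.0016
y range 0.01 -0.0605 0.044
y range 0.05 -0.06 0.0441
y range 0.1 -0.0577 0.0478
x range -0.04 0.0032 0.14
x range -0.02 0.0035 0.1416
x range 0 0.043 0.1432
x range 0.02 0.0264 0.1443
x range 0.04 0.0183 0.144
```

View pics/o_wrist.png

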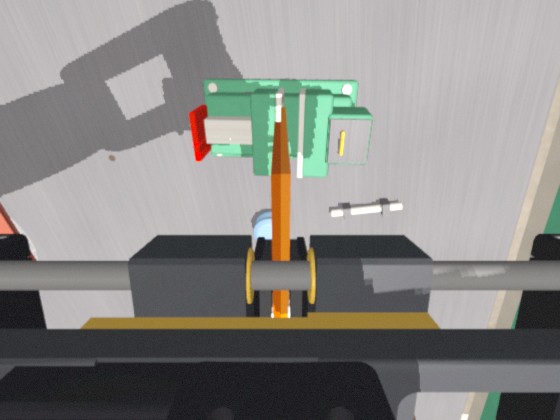

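View pics/o_scene.png

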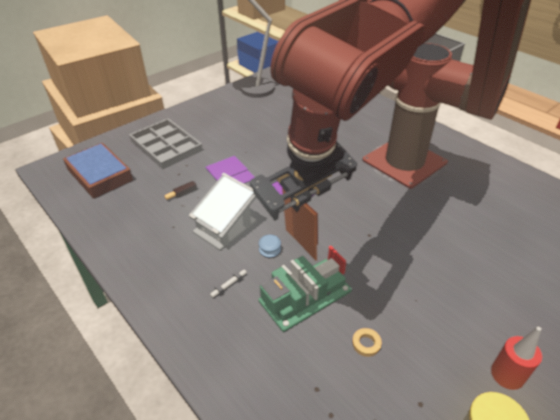

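View pics/o_top.png

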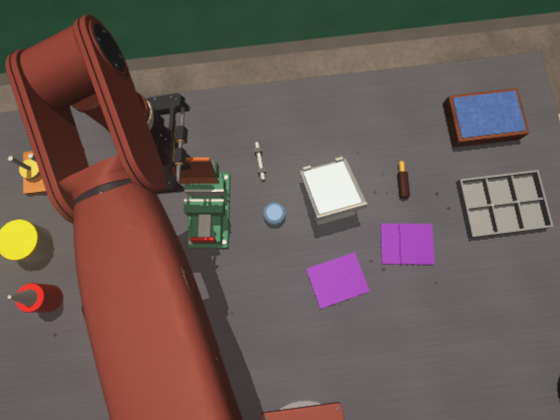

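Run:
```python
from t6 import *
import pickle
p,d,i=pickle.load(open('pics/o_wrist.pkl','rb'))
W=cloud(d,i); vyv=np.cross(Z,vx)
for r in (95,100,105,110,130,150,165,172):
    print(r,[(u,int(p[r,u].sum()//3),*(np.array([(W[r,u]-F)@vx,(W[r,u]-F)@vyv,W[r,u,2]])*1000).round(0).astype(int).tolist()) for u in range(244,312,3) if d[r,u]>0 ])
# top planes
hsv=cv2.cvtColor(p,cv2.COLOR_RGB2HSV)
X=(W-F)@vx;Y=(W-F)@vyv;Zz=W[:,:,2]
m=(d>0)&(abs(Zz-.095)<.005)&(abs(Y)<.08)&(X>-.08)&(X<.08)
fx=m&(X>-.012)&(X<.03); sl=m&(X<-.012)
for nm,k in(('fixed',fx),('slide',sl)): print(nm,k.sum(),'z',np.median(Zz[k]).round(4),'x',np.percentile(X[k],[1,99]).round(4),'y',np.percentile(Y[k],[1,99]).round(4))
# angle of fixed strip edge
rows=range(95,178,4); e=[]
for r in rows:
    us=np.where(fx[r])[0]
    if len(us): e.append([X[r,us.min()],Y[r,us.min()]])
e=np.array(e); print(e.round(4).tolist()); print(np.polyfit(e[:,1],e[:,0],1))
```

```text
95 [(244, 102, -74, 38, 43), (247, 107, -70, 38, 43), (250, 107, -57, 46, 93), (253, 130, -53, 47, 95), (256, 127, -50, 47, 94), (259, 132, -47, 47, 94), (262, 126, -43, 47, 94), (265, 129, -40, 47, 95), (268, 127, -36, 47, 95), (271, 182, -33, 47, 94), (274, 167, -30, 47, 95), (277, 255, -26, 47, 96), (280, 255, -23, 47, 95), (283, 126, -22, 43, 67), (286, 97, -20, 38, 40), (289, 99, -16, 38, 39), (292, 94, -12, 38, 37), (295, 92, -8, 38, 37), (298, 109, -4, 39, 42), (301, 211, 1, 47, 94), (304, 199, 4, 48, 95), (307, 120, 7, 47, 93), (310, 116, 10, 48, 95)]
100 [(247, 130, -69, 33, 49), (250, 117, -58, 41, 91), (253, 132, -53, 41, 95), (256, 133, -50, 42, 96), (259, 132, -47, 42, 96), (262, 130, -43, 41, 94), (265, 133, -40, 42, 94), (268, 130, -37, 41, 94), (271, 131, -33, 42, 95), (274, 123, -30, 42, 95), (277, 212, -26, 42, 95), (280, 206, -23, 42, 95), (283, 124, -22, 37, 65), (286, 131, -19, 34, 49), (289, 131, -15, 34, 49), (292, 128, -12, 34, 49), (295, 128, -8, 34, 48), (298, 140, -4, 34, 50), (301, 213, 1, 42, 93), (304, 191, 4, 42, 93), (307, 130, 7, 43, 96), (310, 128, 1
[... 3283 characters left out ...]
 (292, 189, -12, -84, 0), (295, 188, -7, -83, 1), (298, 255, 0, -45, 94), (301, 255, 4, -44, 94), (304, 192, 7, -44, 95), (307, 194, 11, -44, 94)]
fixed 2215 z 0.0952 x [-0.001   0.0296] y [-0.049   0.0481]
slide 1953 z 0.0953 x [-0.0571 -0.0228] y [-0.0485  0.048 ]
[[-0.0006, 0.0473], [-0.0004, 0.0433], [-0.0003, 0.0386], [-0.0013, 0.0344], [-0.0012, 0.0301], [-0.0011, 0.0255], [-0.0009, 0.0211], [-0.0008, 0.0162], [-0.0006, 0.0121], [-0.0005, 0.0073], [-0.0004, 0.0025], [-0.0002, -0.0023], [-0.0013, -0.0069], [-0.0011, -0.0119], [-0.001, -0.0172], [-0.0009, -0.0223], [-0.0007, -0.0272], [-0.0006, -0.0324], [-0.0004, -0.038], [-0.0003, -0.0427], [-0.0001, -0.0483]]
[-0.00353911 -0.00070077]
```

```bash
cat > t8.py <<'E'
from t6 import *
import sys
s=env.sense(); print(s['t'],s['force'],s['opening'])
for h in (.16,.08,.02,.008,0): print(h,plan(s,*vise_pose(-.009,0,h,.08)))
E
python3 t8.py
```

```text
23.5 [-0.0445743   0.55455532 -0.20560466] 0.08890582347844249
0.16 (array([-0.0009, -0.0019, -0.0009]), array([ 0.001 ,  0.0008, -0.0021]))
0.08 (array([ 0.0055, -0.0227,  0.0761]), array([ 0.001 ,  0.0008, -0.0021]))
0.02 (array([ 0.0104, -0.0382,  0.1339]), array([ 0.001 ,  0.0008, -0.0021]))
0.008 (array([ 0.0113, -0.0413,  0.1454]), array([ 0.001 ,  0.0008, -0.0021]))
0 (array([ 0.012 , -0.0434,  0.1531]), array([ 0.001 ,  0.0008, -0.0021]))
```

Request:
move_arm --series '[{"claw":0,"x":0.002,"y":-0.012,"z":0.037,"ax":0,"ay":0,"az":0},{"claw":0,"x":0.005,"y":-0.022,"z":0.075,"ax":0,"ay":0,"az":0},{"claw":0,"x":0.007,"y":-0.028,"z":0.1,"ax":0,"ay":0,"az":0},{"claw":0,"x":0.009,"y":-0.034,"z":0.12,"ax":0,"ay":0,"az":0},{"claw":0,"x":0.01,"y":-0.038,"z":0.134,"ax":0,"ay":0,"az":0},{"claw":0,"x":0.011,"y":-0.04,"z":0.142,"ax":0,"ay":0,"az":0},{"claw":0,"x":0.011,"y":-0.041,"z":0.145,"ax":0,"ay":0,"az":0},{"claw":0,"x":0.011,"y":-0.041,"z":0.145,"ax":0,"ay":0,"az":0},{"claw":0,"x":0.011,"y":-0.041,"z":0.145,"ax":0,"ay":0,"az":0}]'

```text
t: 24.4
tool_pos: [0.6593, 0.1738, 0.1502]
tcp_rot: [2.88, 0.076, -0.122]
force: [-0.6, 0.2, -1.0]
opening: 0.089
```

```bash
python3 t8.py; python3 snap.py p wrist scene
python3 - <<'E'
import cv2
q=cv2.imread('pics/p_scene.png')
cv2.imwrite('pics/p_s2.png',cv2.resize(q[170:340,230:390],None,fx=5,fy=3.5,interpolation=cv2.INTER_CUBIC))
E
```

```text
24.4 [-0.55884461  0.2008707  -0.97999072] 0.08921261350198013
0.16 (array([-0.0119,  0.0399, -0.1429]), array([ 0.0003, -0.0037, -0.0004]))
0.08 (array([-0.0058,  0.0193, -0.0659]), array([ 0.0003, -0.0037, -0.0004]))
0.02 (array([-0.0012,  0.0038, -0.0081]), array([ 0.0003, -0.0037, -0.0004]))
0.008 (array([-0.0003,  0.0007,  0.0034]), array([ 0.0003, -0.0037, -0.0004]))
0 (array([ 0.0003, -0.0014,  0.0111]), array([ 0.0003, -0.0037, -0.0004]))
{'t': 24.5, 'joint_positions': [0.2577, 0.55, 1.2159, -0.2152, 1.5454, 0.393], 'tool_pos': [0.6592, 0.1739, 0.1501], 'tcp_rot': [2.8795, 0.0764, -0.1215], 'force': [0.4078, -0.3204, -1.7371], 'opening': 0.0877}
```

View pics/p_s2.png

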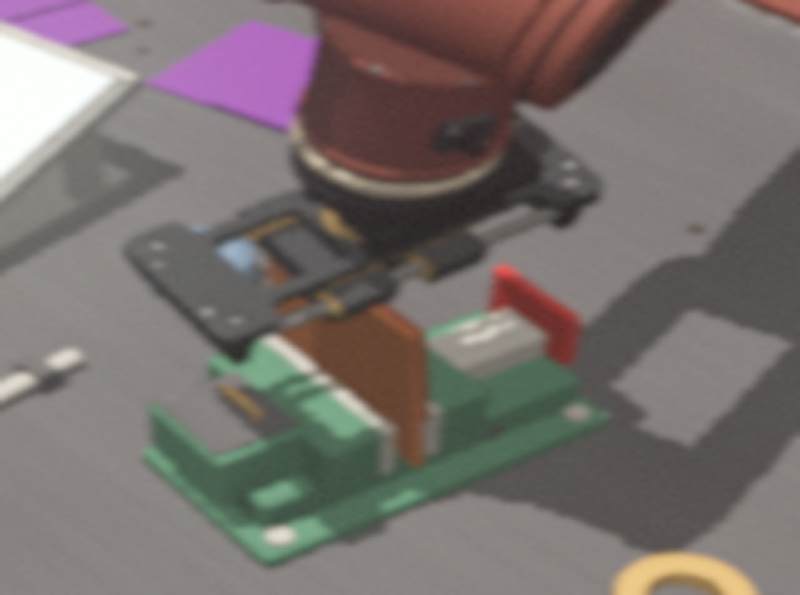

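View pics/p_wrist.png

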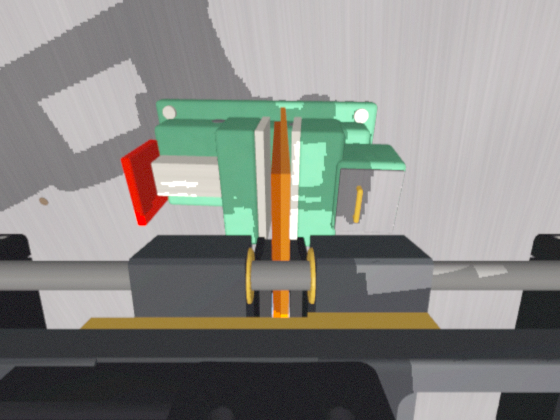

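Request:
move_arm --series '[{"claw":0,"x":0,"y":-0.001,"z":0.003,"ax":0,"ay":0,"az":0},{"claw":0,"x":0.0005,"y":-0.0015,"z":0.006,"ax":0,"ay":0,"az":0},{"claw":0,"x":0.0005,"y":-0.002,"z":0.0075,"ax":0,"ay":0,"az":0},{"claw":0,"x":0.0005,"y":-0.002,"z":0.0075,"ax":0,"ay":0,"az":0}]'

```text
t: 24.9
tool_pos: [0.6585, 0.1736, 0.1412]
tcp_rot: [2.879, 0.078, -0.122]
force: [0.2, -0.3, 0.3]
opening: 0.089
```

Request:
move_arm --series '[{"claw":0,"x":0,"y":-0.0005,"z":0.001,"ax":0,"ay":0,"az":0},{"claw":0,"x":0,"y":-0.0005,"z":0.0015,"ax":0,"ay":0,"az":0},{"claw":0,"x":0,"y":-0.0005,"z":0.0015,"ax":0,"ay":0,"az":0}]'

```text
t: 25.2
tool_pos: [0.6588, 0.1735, 0.141]
tcp_rot: [2.878, 0.077, -0.122]
force: [-0.7, -1.3, 5.4]
opening: 0.087
```

```bash
python3 t8.py
```

```text
25.2 [-0.65436693 -1.26023183  5.44098367] 0.08711943233589958
0.16 (array([-0.0122,  0.0421, -0.1519]), array([ 0.0014, -0.003 , -0.0004]))
0.08 (array([-0.006 ,  0.0214, -0.0749]), array([ 0.0014, -0.003 , -0.0004]))
0.02 (array([-0.0014,  0.0058, -0.0171]), array([ 0.0014, -0.003 , -0.0004]))
0.008 (array([-0.0005,  0.0027, -0.0056]), array([ 0.0014, -0.003 , -0.0004]))
0 (array([0.0001, 0.0006, 0.0021]), array([ 0.0014, -0.003 , -0.0004]))
```

Request:
move_arm --series '[{"claw":0,"x":0,"y":0,"z":0,"ax":0,"ay":0,"az":0},{"claw":0,"x":0,"y":0,"z":0,"ax":0,"ay":0,"az":0},{"claw":0.012,"x":0,"y":0,"z":0,"ax":0,"ay":0,"az":0},{"claw":0.016,"x":0,"y":0,"z":0,"ax":0,"ay":0,"az":0},{"claw":0.022,"x":0,"y":0,"z":0,"ax":0,"ay":0,"az":0},{"claw":0.03,"x":0,"y":0,"z":0,"ax":0,"ay":0,"az":0},{"claw":0.045,"x":0,"y":0,"z":0,"ax":0,"ay":0,"az":0},{"claw":0.06,"x":0,"y":0,"z":0,"ax":0,"ay":0,"az":0},{"claw":0.06,"x":0,"y":0,"z":0,"ax":0,"ay":0,"az":0}]'

```text
t: 26.1
tool_pos: [0.6583, 0.1737, 0.1393]
tcp_rot: [2.879, 0.079, -0.122]
force: [0.2, 0.0, 0.1]
opening: 0.532
```

```bash
python3 snap.py r wrist scene
python3 - <<'E'
import cv2
q=cv2.imread('pics/r_scene.png')
cv2.imwrite('pics/r_s2.png',cv2.resize(q[170:340,230:390],None,fx=5,fy=3.5,interpolation=cv2.INTER_CUBIC))
E
```

```text
{'t': 26.2, 'joint_positions': [0.2579, 0.5577, 1.2258, -0.2152, 1.5304, 0.3966], 'tool_pos': [0.6583, 0.1737, 0.1393], 'tcp_rot': [2.8786, 0.0785, -0.1217], 'force': [0.4602, 0.358, 0.1359], 'opening': 0.619}
```

View pics/r_s2.png

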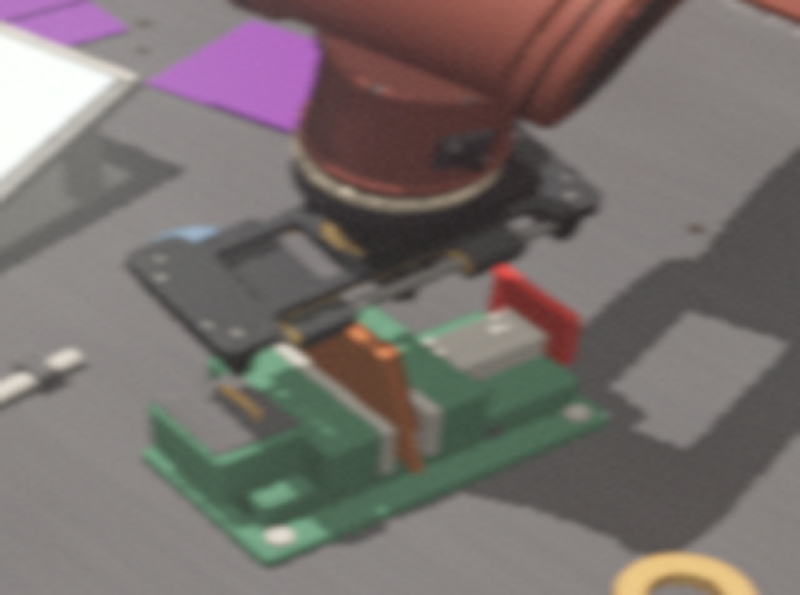

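View pics/r_wrist.png

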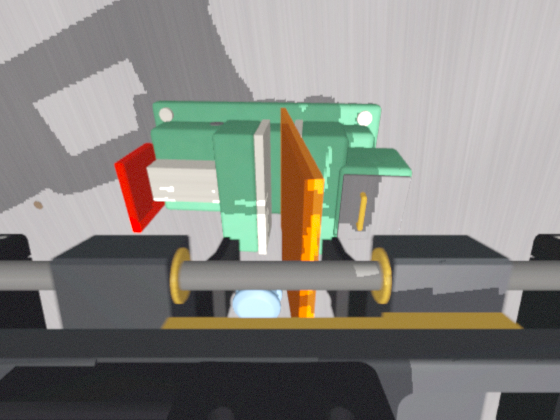

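Request:
move_arm --series '[{"claw":0.085,"x":0,"y":0,"z":0,"ax":0,"ay":0,"az":0},{"claw":0.085,"x":0,"y":0,"z":0,"ax":0,"ay":0,"az":0},{"claw":0.085,"x":0,"y":0,"z":0,"ax":0,"ay":0,"az":0},{"claw":0.085,"x":0,"y":0,"z":-0.015,"ax":0,"ay":0,"az":0},{"claw":0.085,"x":0,"y":0,"z":-0.04,"ax":0,"ay":0,"az":0},{"claw":0.085,"x":0,"y":0,"z":-0.08,"ax":0,"ay":0,"az":0},{"claw":0.085,"x":0,"y":0,"z":-0.12,"ax":0,"ay":0,"az":0},{"claw":0.085,"x":0,"y":0,"z":-0.13,"ax":0,"ay":0,"az":0},{"claw":0.085,"x":0,"y":0,"z":-0.13,"ax":0,"ay":0,"az":0}]'

```text
t: 27.1
tool_pos: [0.6736, 0.2071, 0.2684]
tcp_rot: [2.881, 0.073, -0.121]
force: [0.8, -0.1, 0.2]
opening: 0.977
```

```bash
python3 snap.py u wrist scene
python3 - <<'E'
import cv2
q=cv2.imread('pics/u_scene.png')
cv2.imwrite('pics/u_s2.png',cv2.resize(q[170:340,230:390],None,fx=5,fy=3.5,interpolation=cv2.INTER_CUBIC))
E
```

```text
{'t': 27.2, 'joint_positions': [0.2941, 0.5599, 0.9926, -0.2128, 1.7651, 0.3824], 'tool_pos': [0.6717, 0.206, 0.2634], 'tcp_rot': [2.8781, 0.0798, -0.1216], 'force': [0.1114, -0.2299, 0.3704], 'opening': 0.9747}
```

View pics/u_s2.png

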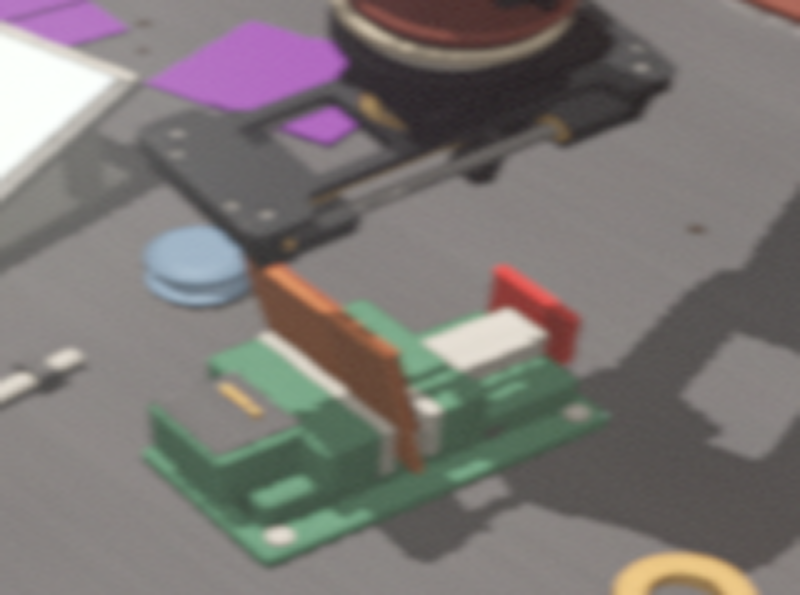

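View pics/u_wrist.png

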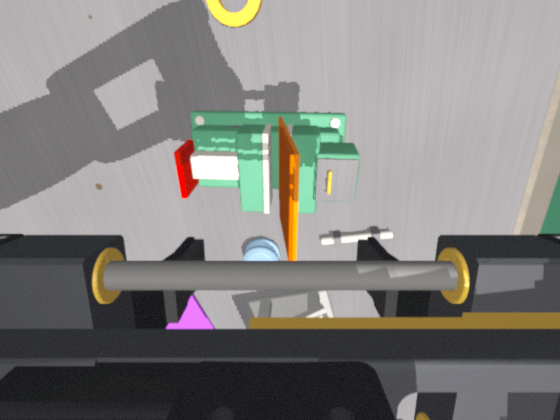

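```bash
cat > t9.py <<'E'
from t6 import *
vyv=np.cross(Z,vx); RP=frame(vyv,-Z)
if __name__=='__main__':
    s=env.sense()
    A=F-.165*vx; A[2]=.27
    print(ik(A,RP,30)); print(plan(s,A,RP))
    A[2]=.05; print(ik(A,RP,30),A)
E
python3 t9.py
```

```text
[array([ 2.34907096e-01, -2.45550442e-02,  1.65436772e+00, -3.26117140e-14,
        1.51177997e+00, -1.21371618e+00])]
(array([-0.1691,  0.0234,  0.0135]), array([ 0.1443,  0.2685, -1.549 ]))
[array([ 2.34907096e-01,  1.74437856e-01,  1.87457090e+00, -8.84947845e-11,
        1.09258390e+00, -1.21371618e+00])] [0.50072988 0.20060844 0.05      ]
```

Request:
move_arm --series '[{"claw":0.085,"x":-0.04,"y":0.004,"z":-0.01,"ax":0.02,"ay":0.04,"az":-0.14},{"claw":0.05,"x":-0.08,"y":0.008,"z":-0.005,"ax":0.04,"ay":0.07,"az":-0.28},{"claw":0,"x":-0.12,"y":0.014,"z":0,"ax":0.055,"ay":0.1,"az":-0.42},{"claw":0,"x":-0.15,"y":0.02,"z":0.007,"ax":0.07,"ay":0.125,"az":-0.56},{"claw":0,"x":-0.169,"y":0.023,"z":0.013,"ax":0.08,"ay":0.15,"az":-0.7},{"claw":0,"x":-0.169,"y":0.023,"z":0.013,"ax":0.09,"ay":0.175,"az":-0.84},{"claw":0,"x":-0.169,"y":0.023,"z":0.013,"ax":0.105,"ay":0.2,"az":-0.98},{"claw":0,"x":-0.169,"y":0.023,"z":0.013,"ax":0.115,"ay":0.22,"az":-1.12},{"claw":0,"x":-0.169,"y":0.023,"z":0.013,"ax":0.125,"ay":0.24,"az":-1.26},{"claw":0,"x":-0.169,"y":0.023,"z":0.013,"ax":0.135,"ay":0.255,"az":-1.4},{"claw":0,"x":-0.169,"y":0.023,"z":0.013,"ax":0.144,"ay":0.268,"az":-1.549},{"claw":0,"x":-0.169,"y":0.023,"z":0.013,"ax":0.144,"ay":0.268,"az":-1.549},{"claw":0,"x":-0.169,"y":0.023,"z":0.013,"ax":0.144,"ay":0.268,"az":-1.549},{"claw":0,"x":-0.169,"y":0.023,"z":0.013,"ax":0.144,"ay":0.268,"az":-1.549}]'

```text
t: 28.6
tool_pos: [0.5008, 0.2011, 0.2702]
tcp_rot: [-3.141, 0.001, 1.446]
force: [0.5, -0.0, -0.4]
opening: 0.011
```

```bash
python3 snap.py v scene wrist
python3 - <<'E'
from t9 import *
s=env.sense(); 
for z in(.15,.07,.05): 
    A=F-.165*vx; A[2]=z; print(z,plan(s,A,RP))
E
```

```text
{'t': 28.7, 'joint_positions': [0.2364, -0.0237, 1.6523, -0.0006, 1.5125, -1.2106], 'tool_pos': [0.501, 0.2013, 0.2708], 'tcp_rot': [3.1409, 0.0004, 1.447], 'force': [-0.5363, 0.1629, 0.139], 'opening': 0.0068}
0.15 (array([-0.0007, -0.0002,  0.1208]), array([ 0.0007,  0.0004, -0.0016]))
0.07 (array([-0.0007, -0.0003,  0.2008]), array([ 0.0007,  0.0004, -0.0016]))
0.05 (array([-0.0006, -0.0003,  0.2208]), array([ 0.0007,  0.0004, -0.0016]))
```

View pics/v_scene.png

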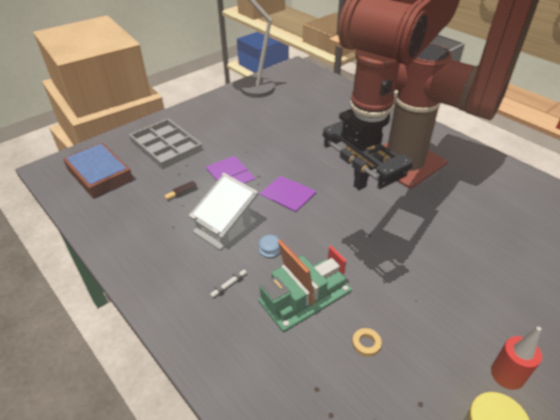

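View pics/v_wrist.png

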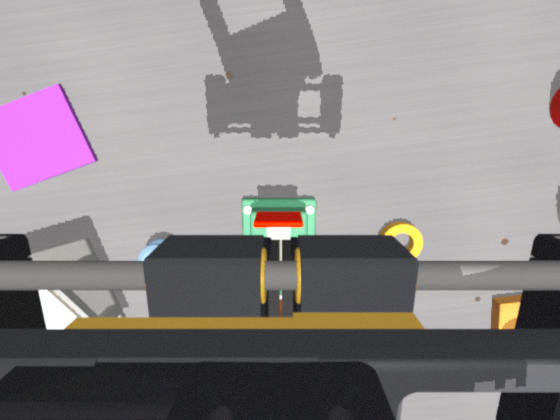

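Run:
```python
from t9 import *
import pickle
p,d,i=pickle.load(open('pics/v_wrist.pkl','rb'))
hsv=cv2.cvtColor(p,cv2.COLOR_RGB2HSV);H,S=hsv[:,:,0].astype(int),hsv[:,:,1].astype(int)
W=cloud(d,i)-F; X,Y,Zz=W@vx,W@vyv,W[:,:,2]+.05
m=((H<10)|(H>170))&(S>150)&(d>0)&(abs(Y)<.06)&(Zz>.04)&(X<-.08)&(X>-.18); m[237:]=0
print(m.sum(),'X',np.percentile(X[m],[1,25,50,75,99]).round(4),'Y',np.percentile(Y[m],[1,99]).round(4),'Z',np.percentile(Zz[m],[1,50,99]).round(4))
```

```text
697 X [-0.1287 -0.1283 -0.1281 -0.1267 -0.1228] Y [-0.0295  0.0269] Z [0.0571 0.0924 0.105 ]
```

Request:
move_arm --series '[{"claw":0,"x":0,"y":0,"z":0.05,"ax":0,"ay":0,"az":0},{"claw":0,"x":0,"y":0,"z":0.1,"ax":0,"ay":0,"az":0},{"claw":0,"x":0,"y":0,"z":0.15,"ax":0,"ay":0,"az":0},{"claw":0,"x":0,"y":0,"z":0.19,"ax":0,"ay":0,"az":0},{"claw":0,"x":0,"y":0,"z":0.215,"ax":0,"ay":0,"az":0},{"claw":0,"x":0,"y":0,"z":0.218,"ax":0,"ay":0,"az":0},{"claw":0,"x":0,"y":0,"z":0.218,"ax":0,"ay":0,"az":0},{"claw":0,"x":0,"y":0.008,"z":0.218,"ax":0,"ay":0,"az":0},{"claw":0,"x":0,"y":0.016,"z":0.218,"ax":0,"ay":0,"az":0},{"claw":0,"x":0,"y":0.02,"z":0.218,"ax":0,"ay":0,"az":0},{"claw":0,"x":0,"y":0.02,"z":0.218,"ax":0,"ay":0,"az":0}]'

```text
t: 29.8
tool_pos: [0.5231, 0.1987, 0.0544]
tcp_rot: [3.138, -0.001, 1.448]
force: [-0.2, -0.4, 0.6]
opening: 0.006
```

Request:
move_arm --series '[{"claw":0,"x":0,"y":0.003,"z":0,"ax":0,"ay":0,"az":0},{"claw":0,"x":0,"y":0.005,"z":0,"ax":0,"ay":0,"az":0},{"claw":0,"x":0,"y":0.007,"z":0,"ax":0,"ay":0,"az":0},{"claw":0,"x":0,"y":0.009,"z":0,"ax":0,"ay":0,"az":0},{"claw":0,"x":0,"y":0.011,"z":0,"ax":0,"ay":0,"az":0},{"claw":0,"x":0,"y":0.011,"z":0,"ax":0,"ay":0,"az":0}]'

```text
t: 30.4
tool_pos: [0.5323, 0.1974, 0.0531]
tcp_rot: [3.141, 0.0, 1.448]
force: [-2.8, -0.1, 0.6]
opening: 0.006
```

```bash
python3 snap.py w wrist scene
python3 - <<'E'
from t9 import *
s=env.sense(); print('X,Y',(s['tool_pos']-F)@vx,(s['tool_pos']-F)@vyv)
import cv2
q=cv2.imread('pics/w_scene.png')
cv2.imwrite('pics/w_s2.png',cv2.resize(q[170:340,230:390],None,fx=5,fy=3.5,interpolation=cv2.INTER_CUBIC))
E
```

```text
{'t': 30.5, 'joint_positions': [0.2165, 0.2323, 1.7997, -0.0005, 1.1085, -1.2319], 'tool_pos': [0.5323, 0.1974, 0.0531], 'tcp_rot': [3.1405, 0.0001, 1.4486], 'force': [-2.0458, 1.122, 0.9455], 'opening': 0.0069}
X,Y -0.13325267722612874 0.0006256531389012877
```

View pics/w_s2.png

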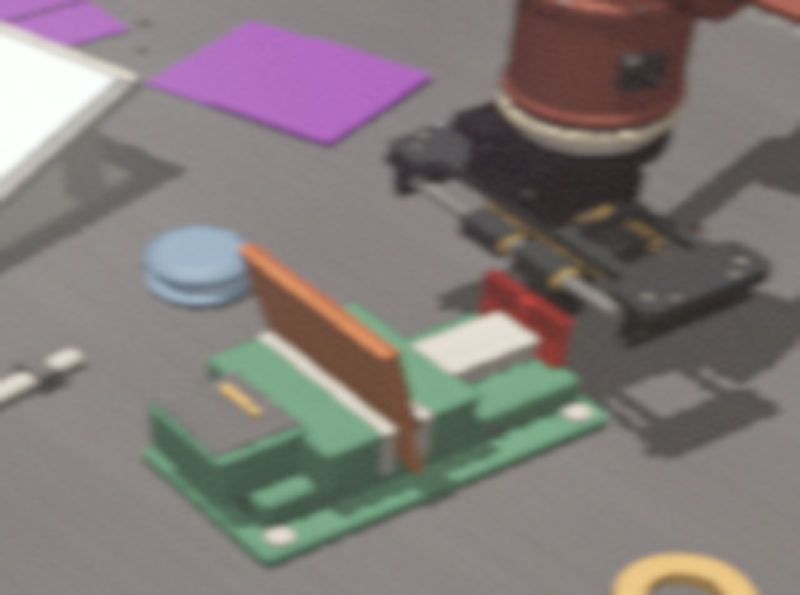

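Request:
move_arm --series '[{"claw":0,"x":0,"y":0.002,"z":0,"ax":0,"ay":0,"az":0},{"claw":0,"x":0,"y":0.004,"z":0,"ax":0,"ay":0,"az":0},{"claw":0,"x":0,"y":0.006,"z":0,"ax":0,"ay":0,"az":0},{"claw":0,"x":0,"y":0.008,"z":0,"ax":0,"ay":0,"az":0},{"claw":0,"x":0,"y":0.008,"z":0,"ax":0,"ay":0,"az":0}]'

```text
t: 31.0
tool_pos: [0.5406, 0.1963, 0.0531]
tcp_rot: [3.14, -0.0, 1.448]
force: [-2.8, 0.5, -0.2]
opening: 0.007
```

Request:
move_arm --series '[{"claw":0,"x":0,"y":0.0015,"z":0,"ax":0,"ay":0,"az":0},{"claw":0,"x":0,"y":0.003,"z":0,"ax":0,"ay":0,"az":0},{"claw":0,"x":0,"y":0.003,"z":0,"ax":0,"ay":0,"az":0}]'

```text
t: 31.3
tool_pos: [0.5427, 0.1961, 0.0531]
tcp_rot: [-3.141, 0.0, 1.449]
force: [-5.1, 2.1, 0.7]
opening: 0.004
```

```bash
python3 snap.py y scene
python3 - <<'E'
from t9 import *
s=env.sense(); print('X,Y',(s['tool_pos']-F)@vx,(s['tool_pos']-F)@vyv)
import cv2
q=cv2.imread('pics/y_scene.png')
cv2.imwrite('pics/y_s2.png',cv2.resize(q[170:340,230:390],None,fx=5,fy=3.5,interpolation=cv2.INTER_CUBIC))
E
```

```text
{'t': 31.35, 'joint_positions': [0.2102, 0.2537, 1.7738, -0.0001, 1.1142, -1.2384], 'tool_pos': [0.5428, 0.1961, 0.0531], 'tcp_rot': [-3.1415, 0.0002, 1.4486], 'force': [-5.5842, 0.2868, 1.2141], 'opening': 0.0025}
X,Y -0.12272885204160276 0.0006393634420892045
```

View pics/y_s2.png

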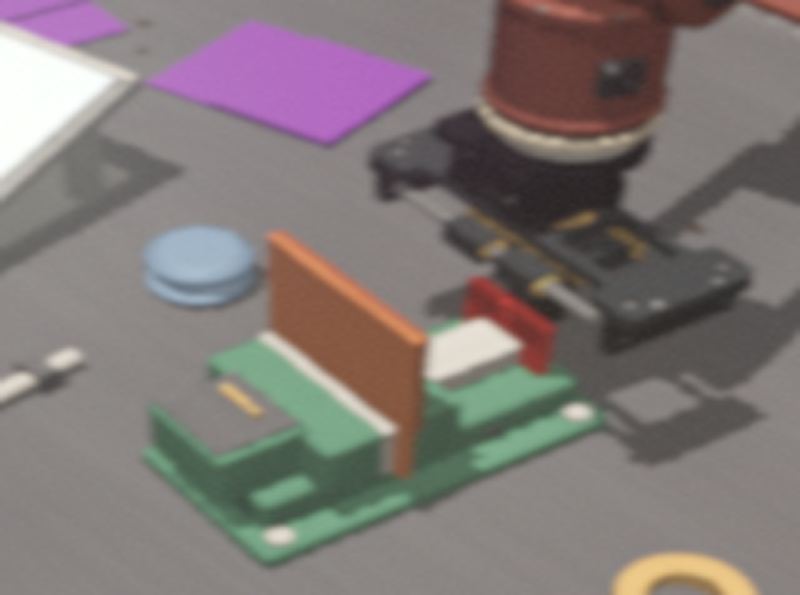

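Request:
move_arm --series '[{"claw":0,"x":0,"y":0.001,"z":0,"ax":0,"ay":0,"az":0},{"claw":0,"x":0,"y":0.0015,"z":0,"ax":0,"ay":0,"az":0},{"claw":0,"x":0,"y":0.0015,"z":0,"ax":0,"ay":0,"az":0}]'

```text
t: 31.65
tool_pos: [0.5427, 0.1961, 0.0531]
tcp_rot: [-3.138, 0.001, 1.449]
force: [-11.7, 1.2, 6.3]
opening: 0.003
```

Request:
move_arm --series '[{"claw":0,"x":0,"y":-0.005,"z":0,"ax":0,"ay":0,"az":0},{"claw":0,"x":0,"y":-0.025,"z":0,"ax":0,"ay":0,"az":0},{"claw":0,"x":0,"y":-0.045,"z":0,"ax":0,"ay":0,"az":0},{"claw":0,"x":0,"y":-0.045,"z":-0.04,"ax":0,"ay":0,"az":0},{"claw":0,"x":0,"y":-0.045,"z":-0.09,"ax":0,"ay":0,"az":0},{"claw":0,"x":0,"y":-0.045,"z":-0.14,"ax":0,"ay":0,"az":0},{"claw":0,"x":0,"y":-0.045,"z":-0.2,"ax":0,"ay":0,"az":0},{"claw":0,"x":0,"y":-0.045,"z":-0.2,"ax":0,"ay":0,"az":0},{"claw":0,"x":0,"y":-0.045,"z":-0.2,"ax":0,"ay":0,"az":0},{"claw":0,"x":0,"y":-0.045,"z":-0.2,"ax":0,"ay":0,"az":0}]'

```text
t: 32.65
tool_pos: [0.4997, 0.2011, 0.252]
tcp_rot: [3.141, 0.0, 1.448]
force: [-0.0, -0.4, -1.3]
opening: 0.005
```

```bash
python3 snap.py z scene top
python3 - <<'E'
from t9 import *
import pickle
for n in('scene','top'):
    q,d,j=pickle.load(open(f'pics/z_{n}.pkl','rb'))
    hsv=cv2.cvtColor(q,cv2.COLOR_RGB2HSV);H,S,V=[hsv[:,:,k].astype(int) for k in range(3)]
    W=cloud(d,j)-F; X,Y,Zz=W@vx,W@vyv,W[:,:,2]+.05
    m=((H<16)|(H>172))&(S>90)&(d>0)&(abs(Y)<.08)&(Zz>.1)&(abs(X)<.05)&(Zz<.25)
    print(n,m.sum(),'X',np.percentile(X[m],[2,50,98]).round(4),'Y',np.percentile(Y[m],[1,99]).round(4),'Z',np.percentile(Zz[m],[1,99]).round(4))
    m2=cv2.erode(m.astype(np.uint8),np.ones((3,3)))>0
    if m2.sum()>30:
        A=np.c_[Y[m2],Zz[m2],np.ones(m2.sum())]; s2=m2&(Zz<.185)
        A=np.c_[Y[s2],Zz[s2]-.15,np.ones(s2.sum())]
        if len(A)>30: print('  plane slopes (yaw,lean,x)',np.linalg.lstsq(A,X[s2],rcond=None)[0].round(4))
    r=((H<10)|(H>170))&(S>120)&(d>0)&(abs(Y)<.05)&(Zz>.05)&(X<-.08)&(X>-.16); print('  plate X',np.percentile(X[r],[1,50,99]).round(4) if r.sum() else None)
q=cv2.imread('pics/z_scene.png')
cv2.imwrite('pics/z_s2.png',cv2.resize(q[160:350,150:400],None,fx=3.2,fy=3.1,interpolation=cv2.INTER_CUBIC))
E
```

```text
{'t': 32.75, 'joint_positions': [0.2367, -0.0176, 1.6835, -0.0006, 1.4783, -1.2116], 'tool_pos': [0.4988, 0.201, 0.2506], 'tcp_rot': [-3.1394, 0.0015, 1.4484], 'force': [1.2386, -0.3286, 0.314], 'opening': 0.008}
scene 897 X [-0.0082 -0.002  -0.0005] Y [-0.0504  0.0583] Z [0.1017 0.19  ]
  plane slopes (yaw,lean,x) [-0.0001  0.0036 -0.0019]
  plate X [-0.1594 -0.1366 -0.1042]
top 538 X [-0.0112 -0.01   -0.0038] Y [-0.0523  0.0537] Z [0.1066 0.1934]
  plane slopes (yaw,lean,x) [-0.0026  0.0026 -0.0102]
  plate X [-0.1597 -0.1457 -0.115 ]
```

View pics/z_s2.png

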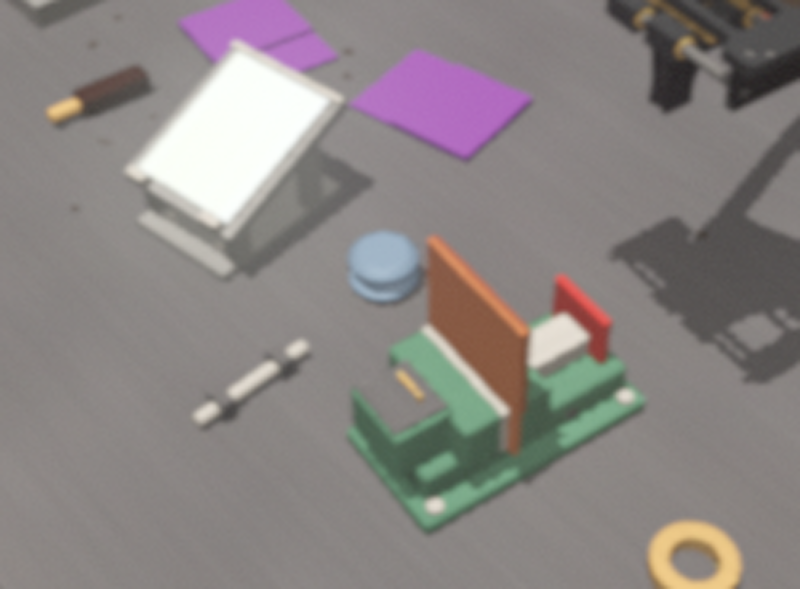

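View pics/z_top.png

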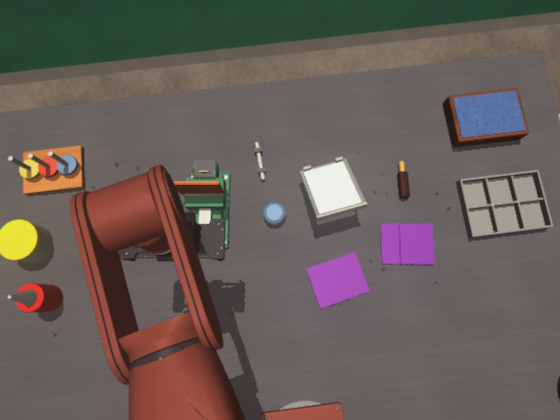

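Sheet upright (lean ≈ 0.004), parallel, centred, top at z ≈ 0.19, jaw closed; backing on the rest, bystanders in place. Handing in.

```bash
python3 -c "
from rig import env; print(env.sign_off())"
```

```text
the job is handed in; nothing more can be done
None
```

The sheet is standing in the closed vise, and I handed the job in at about 32.8 s of the 72 s allowed. No verdict was reported.

**What I did**
- I pushed the sheet up the slope against its step by about 49 mm, so its thick end stuck out about 41 mm past the edge.
- I pinched that end, lifted the sheet off and stood it on its thin end in the slot. Contact with the bottom showed as a rise of about 6 N before I let go.
- I pushed the red plate until the sliding jaw clamped the sheet. It stopped moving while the push force rose to about 12 N.

**Last checks (scene and top cameras)**
- **Sheet:** upright, lean about 0.004 rad; parallel to the jaws within 0.003 rad. It is centred along them within about 4 mm, with its top at about 0.19 m.
- **Jaw:** at its stop against the sheet. The gap follows from the tool position at about 4 mm; the cameras could not measure it at the end.
- **Other items:** the backing plate is on the rest and the bystanders look unmoved, judged by eye. The arm is clear of everything.

**What disagreed**
- **Fingertips:** their real ends are about 20 mm short of the reported TCP. My first push passed over the sheet without touching it. I found the offset in a camera view and by lowering in small steps, then corrected for it.
- **Sheet position:** the two cameras differed by about 8 mm on where the sheet's face sits across the jaws. That fits them seeing opposite faces of the 8 mm part.

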